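# Discard a leaked tube and brush out its centrifuge rotor cup

### The job

A red-capped tube leaked in the centrifuge rotor on the bench: take it out and drop it into the clear waste jar. Then scrub the stained cup it stood in with the bottle brush, three full strokes, each right down to the floor of the cup and back up to its mouth, and stand the brush head-down in its steel pot again. Leave the blue-capped tube in the rotor and knock nothing over.

Things in the scene. Friction and masses are not known exactly. Their poses are not given: they have to be found in the camera images.
- rotor: Aluminium centrifuge rotor on a black stand, fixed: 224 mm wide at 20-40 mm up, narrowing to 145 mm at its rim 102 mm up; funnel-shaped top, black knob in the middle (29 mm wide, top 94 mm up). Six steel cups every 60 deg, leaning 30 deg from vertical: mouths 54 mm from the axis, 92 mm up; floors farther out. Origin: centre of underside; z up, x points from the axis to the soiled cup.
- soiled_cup_floor (a point): Centre of the inner floor of the soiled cup (dark red-brown crust on its collar). z runs along the cup's axis from floor to mouth: up and inwards over the rotor's axis, 30 deg from vertical. Bore 22 mm wide, 60 mm deep; wall 3 mm; a flat collar 33 mm wide stands 2 mm above the mouth.
- soiled_cup_mouth (a point): Centre of the mouth of the soiled cup, 60 mm above its floor along its axis; same axes as the floor point.
- leaked_tube_mid (a point): Middle of the leaked tube, loose, 90 mm long, 15 g: body 13 mm wide, red cap 16 mm wide and 21 mm long. z runs along the tube to the cap; the point is 45 mm from either end. It stands in the soiled cup, leaning on the outer side of the mouth, 30 to 35 deg from vertical; about 26 mm of it stand out above the cup's collar.
- balance_tube_mid (a point): Middle of the balance tube, a like tube with a light blue cap, standing in the cup opposite the soiled one; to be left there.
- brush_tip (a point): Tip of the bottle brush's head. z runs from tip to handle end. Brush 232 mm long, 80 g: white bristle head 24 mm wide, 50 mm long, round tip; bare wire 5 mm thick; round blue handle from 140 to 232 mm, 14 mm thick (17 mm at the knobbed end from 218 mm). The springy bristles are 1 mm larger all round than a cup's bore, so the head centres itself and slides with a few N.
- brush_grip (a point): A point on the axis in the middle of the brush's blue handle, 185 mm from the tip; same axes as the tip.
- brush_pot: Open steel pot for the brush, fixed: 60 mm wide (67 mm at the foot), 110 mm high, bore 54 mm, inner floor 6 mm up. Origin: centre of the underside. At the start the brush stands in it head-down, its wire leaning on the rim, about 22 deg from vertical, towards the pot's own +x; any direction in the room.
- jar_mouth (a point): Centre of the mouth of the waste jar, at the top of its rim. The jar is a clear wide-mouthed jar, 160 mm wide, 194 mm high, loose, 0.6 kg, with an opening 90 mm wide all the way down to a floor 11 mm up.
- dropper_1: Small white dropper bottle with a red cap, 33 mm wide, 86 mm high, standing loose. Origin: centre of the underside.
- dropper_2: Small white dropper bottle with a blue cap, 33 mm wide, 86 mm high, standing loose. Origin: centre of the underside.

How it is judged:
By the outcome, as a careful person would: the job done as asked, in the order asked, and still so for the second after the job is handed in, with the robot touching nothing.
It also fails if it takes over 66 s, if anything falls off the work surface, if the arm or the gripper's body presses on something with over 40 N, if the wrist force passes 120 N, or if a joint passes its speed limit or range.

### The arm

A 7-joint arm with a two-finger parallel gripper is mounted at the origin on a cart in front of the work surface, level with it; the furniture and walls round the work are solid. World frame = base frame: x ahead of the robot, y to its left, z up, the work surface at z = 0. Lengths are in mm, angles in rad, forces in N, time in s.
With the tool pointing down it reaches from about 350 to 900 mm from the base axis. Payload 19.9 kg.
Tool frame: the origin (TCP) lies at the very end of the fingers, on their centre line; the grasp point (between the pads) lies 19 mm behind it (arm.hold_point_z is the x of the grasp point in the tool frame, in mm); x points along the fingers, y is the direction in which the jaws open and shut, and the axes are right-handed (so a half turn about x gives the same grasp; the last joint's range is limited). The gripper opens to 94 mm and grips with 3 to 60 N. Pads are 16 mm wide; open, the fingers measure 119 mm over their backs; the gripper's body (75 mm by 177 mm) begins 78 mm behind the grasp point.
Start: joints at [1.206, 0.417, -0.01, 1.614, 0.005, 1.111, -0.053], TCP at [198.257, -592.699, 205.425] pointing down, gripper open.
Joint ranges: [-2.81, 2.81], [-0.39, 2.02], [-1.27, 1.25], [0.06, 2.57], [-1.19, 4.33], [0.19, 2], [-2.82, 2.82]. Speed limits (rad/s): [1.89, 1.89, 2.39, 2.39, 3.01, 3.01, 3.01].

### API

Orientations are given as a rotation vector (axis times angle).
In Python, from plant import arm gives the robot as it stands.
- The arm moves only by the tool step_arm, never from a script. Its argument "targets" is a list that holds one entry, the list of rows, each a list of 4 numbers: the shift along the tool's x, y, z in mm, then the turn about the tool's x in rad. In form: [[[x, y, z, yaw], ...]]. A call has 1 to 20 rows; each row is the pose to reach, as a shift and turn from the pose commanded when the call began, along the tool's axes at that moment; what a row does not reach only later rows make up. A row lasts 1/12 s, in which the tool goes at most 41.7 mm and 7.16 degrees, less where a joint would pass 70% of its speed; a pose out of reach is approached as far as the arm can. A call with a gripper value outside its range is refused whole. "claw" is the opening, from 0 (shut) to 1 (fully open), set as the call begins (left out, the last holds). The fingers move at their own pace and stop on an object; "newtons" is the grip in N (left out, the last holds). Time passes only in rows, so rows that repeat a pose let the fingers close. It gives the time, the measured TCP pose, the force and the opening at its end, in the units of the state.
- arm.read_state(): the state, without advancing time (a new reading comes with each control period).
- arm.snapshot(name): name is "scene" or "top" or "wrist"; returns a dict with "image" (480x640x3 uint8, red, green, blue), "range_z" (480x640 float32, mm along the optical axis (not along the pixel's ray), 0 where there is no reading), "fx", "fy", "cx", "cy" (pixels), "D" ([k1, k2, p1, p2, k3] as OpenCV has them; the pictures are not rectified), "rvec" (rotation vector, rad) and "tvec" (3), from world to camera coordinates, as OpenCV has them; the wrist camera has in their place "hand_eye" (4x4, takes a point from camera to tool coordinates, whose origin is the TCP and whose axes are the tool frame's). Camera axes: x right, y down, z forward; pixel columns grow to the right and rows downward; lengths in mm; the calibration is good to about 2 mm. A picture is of the moment at which its call begins: read the wrist's pose just before it.
- arm.close_job(): hands the job in, once; it reports no verdict.
The state is a dict: "clock": time; "qpos": joint angles; "dq": joint speeds; "effort": joint torques, N m; "eef_pos": TCP position; "ee_rot": TCP orientation; "contact_force": force on the tool from outside, world axes, zero at the start; "moment": the same for the moment, N m; "gripper_width": finger opening in mm.
Only numpy, scipy, OpenCV 4.12 (cv2) and the standard library are available. Lean on these libraries where they do the work, as an engineer would, in place of code of your own. Each camera call takes 0.05 s, during which the arm holds its last target.

## Working session

There is one attempt and no reset: what is moved stays moved. The work goes in short steps, Python scripts to look and compute and a tool call to move; the robot and the scene stay as the last step left them, time stands still between calls to the robot, and variables do not carry over. Pictures are saved under pics/ and viewed, and the job is handed in when it is done.

Besides the shell and the picture viewer there is one more tool, called by a JSON object that holds its "op" and its "data", one argument or row to a line. step_arm: Moves the arm, as the interface text tells. Its arguments: {"type":"object","properties":{"targets":{"type":"array"},"claw":{"type":"number"},"newtons":{"type":"number"}},"required":["targets"]}

```bash
ls; mkdir -p pics
python3 - <<'E'
from plant import arm
import cv2
print(arm.read_state(), arm.hold_point_z)
for n in ("scene","top","wrist"):
    s=arm.snapshot(n)
    cv2.imwrite(f"pics/{n}0.png",s["image"][:,:,::-1])
    print(n,{k:v for k,v in s.items() if k not in("image","range_z")})
E
```

```text
pics
{'clock': 0.0, 'qpos': array([ 1.20648384,  0.41798153, -0.01031114,  1.61416721,  0.00471412,
        1.11068969, -0.05301631]), 'dq': array([-1.96624877e-03, -6.74106196e-04, -3.45933631e-04,  1.16725022e-03,
       -1.67873578e-03, -6.78705556e-05, -2.12494084e-04]), 'effort': array([ 1.27585303e-03, -8.51272202e+01,  6.39324076e-01, -4.25996876e+01,
       -4.88546875e-02,  1.86208310e-02,  3.82549229e-05]), 'eef_pos': array([ 198.14186331, -592.36623139,  204.82346558]), 'ee_rot': array([ 2.04705037,  0.33459207, -2.0476624 ]), 'contact_force': array([-0.45599559,  0.18487943, -0.31388019]), 'moment': array([-0.01350254,  0.00432111, -0.04607697]), 'gripper_width': 94.28407074153564} -18.8
scene {'fx': 621.4436596156355, 'fy': 621.4436596156355, 'cx': 314.62311085100305, 'cy': 238.24878501349966, 'D': array([-0.19327953,  0.        ,  0.        ,  0.        ,  0.        ]), 'rvec': array([ 1.82940371, -1.09546299,  0.61899121]), 'tvec': array([-221.25981019,  335.45368476,  918.02600933])}
top {'fx': 580.6198149672233, 'fy': 580.6198149672233, 'cx': 324.4369696564382, 'cy': 242.2617244732622, 'D': array([0.01960728, 0.        , 0.        , 0.        , 0.        ]), 'rvec': array([ 2.14380021, -2.13431474,  0.16119868]), 'tvec': array([  -2.49745786,  496.86593954, 1420.96646741])}
wrist {'fx': 364.2398754483167, 'fy': 364.2398754483167, 'cx': 319.2210814947201, 'cy': 241.45401299251228, 'D': array([0.01303103, 0.        , 0.        , 0.        , 0.        ]), 'hand_eye': array([[ 1.09503272e-03, -2.79643405e-01,  9.60103311e-01,
        -1.80035933e+02],
       [ 9.99999388e-01,  1.55356969e-04, -1.09528577e-03,
         2.71684306e-01],
       [ 1.57130703e-04,  9.60103922e-01,  2.79643404e-01,
        -7.99524375e+01],
       [ 0.00000000e+00,  0.00000000e+00,  0.00000000e+00,
         1.00000000e+00]])}
```

View pics/scene0.png

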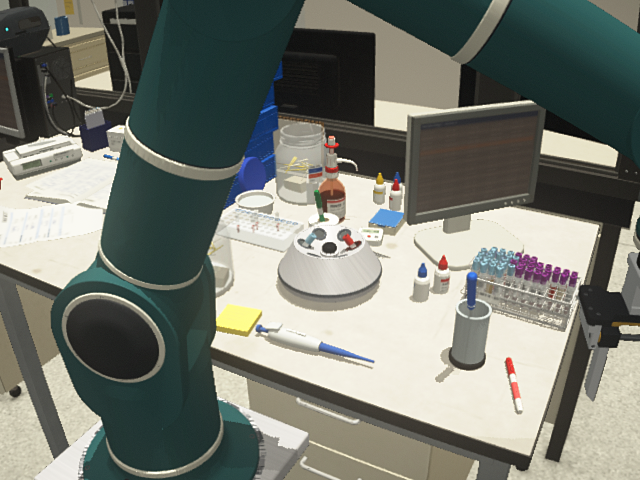

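View pics/top0.png

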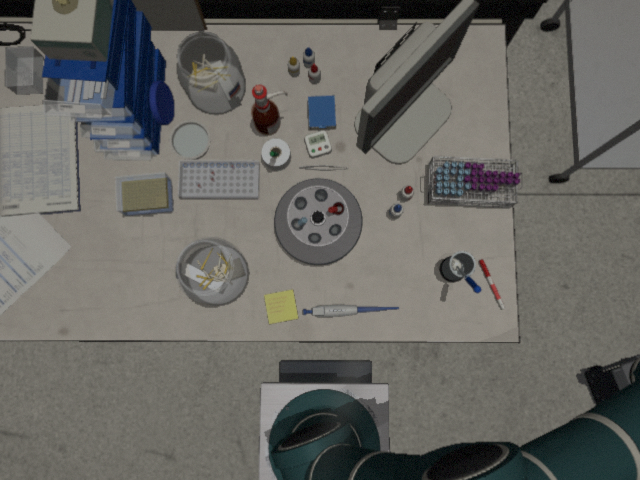

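View pics/wrist0.png

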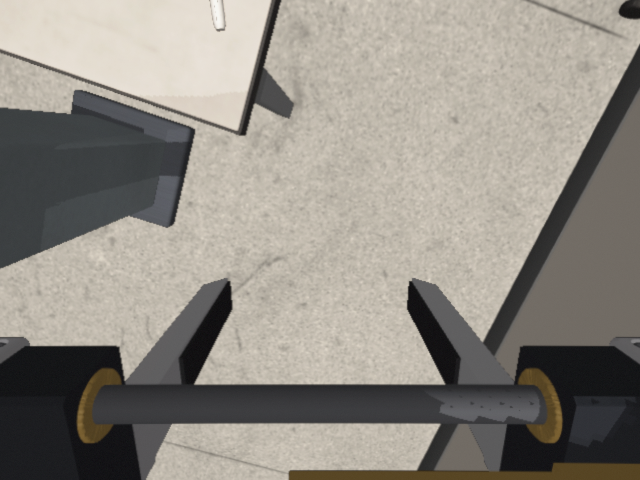

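```bash
cat > h.py <<'E'
import numpy as np, cv2
from scipy.spatial.transform import Rotation as R
def ray(s,u,v):
    K=np.array([[s['fx'],0,s['cx']],[0,s['fy'],s['cy']],[0,0,1]])
    return np.append(cv2.undistortPoints(np.array([[[u,v]]],float),K,s['D'])[0,0],1)
def cam2world(s,st=None):
    if 'rvec' in s:
        Rm=cv2.Rodrigues(s['rvec'])[0]; return Rm.T,-Rm.T@s['tvec']
    Rt=R.from_rotvec(st['ee_rot']).as_matrix(); H=s['hand_eye']
    return Rt@H[:3,:3], Rt@H[:3,3]+st['eef_pos']
def pt(s,u,v,st=None):
    A,o=cam2world(s,st); d=s['range_z'][int(round(v)),int(round(u))]
    return A@(ray(s,u,v)*d)+o
def atz(s,u,v,z,st=None):
    A,o=cam2world(s,st); r=A@ray(s,u,v); return o+r*(z-o[2])/r[2]
def cloud(s,st=None):
    A,o=cam2world(s,st)
    K=np.array([[s['fx'],0,s['cx']],[0,s['fy'],s['cy']],[0,0,1]])
    g=np.stack(np.meshgrid(np.arange(640.),np.arange(480.)),-1).reshape(-1,1,2)
    q=cv2.undistortPoints(g,K,s['D'])[:,0]
    d=s['range_z'].reshape(-1,1)
    P=(np.hstack([q,np.ones((len(q),1))])*d)@A.T+o
    P[d[:,0]==0]=np.nan
    return P.reshape(480,640,3)
def proj(s,P,st=None):
    A,o=cam2world(s,st); P=np.atleast_2d(np.asarray(P,float))
    K=np.array([[s['fx'],0,s['cx']],[0,s['fy'],s['cy']],[0,0,1]])
    c=(P-o)@A
    return cv2.projectPoints(c.reshape(-1,1,3),np.zeros(3),np.zeros(3),K,s['D'])[0][:,0]
def crop(s,x0,y0,x1,y1,f,name):
    cv2.imwrite('pics/'+name,cv2.resize(s['image'][y0:y1,x0:x1,::-1],None,fx=f,fy=f,interpolation=cv2.INTER_CUBIC))
E
python3 - <<'E'
from plant import arm
import pickle
from h import *
t=arm.snapshot('top'); c=arm.snapshot('scene'); pickle.dump((t,c),open('s0.pkl','wb'))
crop(t,260,170,380,270,6,'t_rotor.png')
crop(t,160,20,260,110,7,'t_jarA.png'); crop(t,160,225,270,315,7,'t_jarB.png')
crop(t,385,170,515,310,4,'t_pot.png'); crop(c,260,170,400,310,5,'c_rotor.png'); crop(c,400,250,540,380,5,'c_pot.png')
P=cloud(t)
for n,(x0,y0,x1,y1) in dict(A=(160,20,260,120),B=(165,230,260,315),rotor=(265,170,370,270),pot=(430,240,485,295)).items():
    q=P[y0:y1,x0:x1].reshape(-1,3); q=q[np.isfinite(q[:,2])]
    print(n,np.percentile(q[:,2],[1,50,90,99,99.8]))
E
```

```text
A [-53.18702759  32.34339753 167.88912057 199.83312267 221.05220988]
B [ -7.87208515   4.66538866 163.3175831  194.02041955 196.53398161]
rotor [ -7.4962449   47.79659515  96.71717873 105.78926138 113.90112704]
pot [ -7.98280511   1.51506624 105.33763498 218.03160137 222.65537677]
```

```bash
cd pics; python3 -c "
import cv2,numpy as np
a=[cv2.resize(cv2.imread(f),(400,300)) for f in ('t_jarA.png','t_jarB.png','t_pot.png','c_pot.png')]
cv2.imwrite('m.png',np.vstack([np.hstack(a[:2]),np.hstack(a[2:])]))"
```

```text
(no output)
```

View pics/m.png

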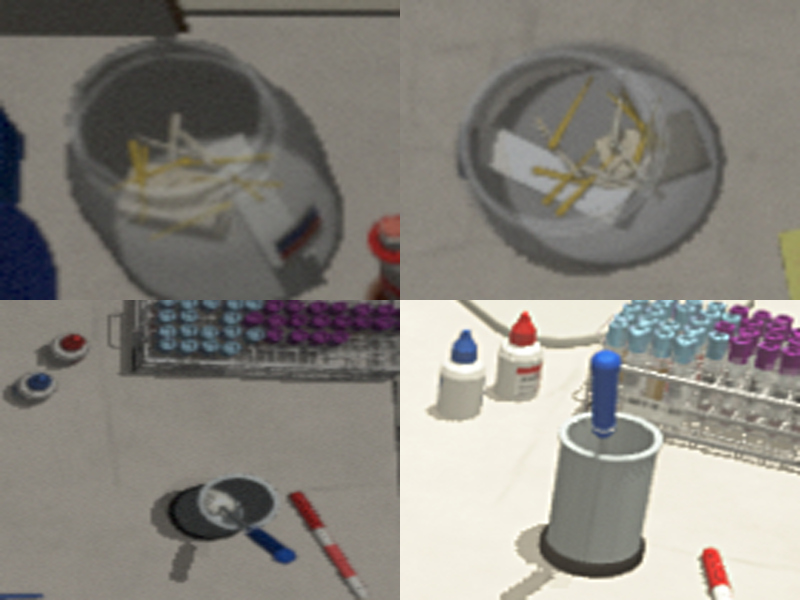

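View pics/t_rotor.png

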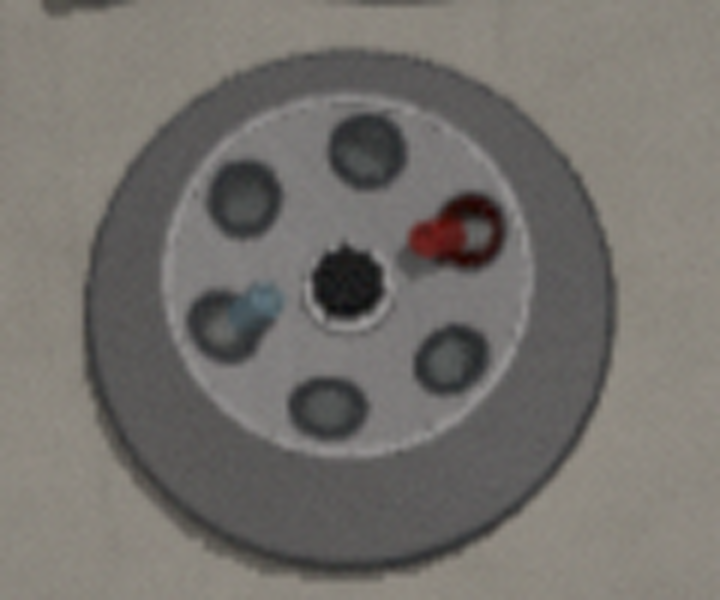

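View pics/c_rotor.png

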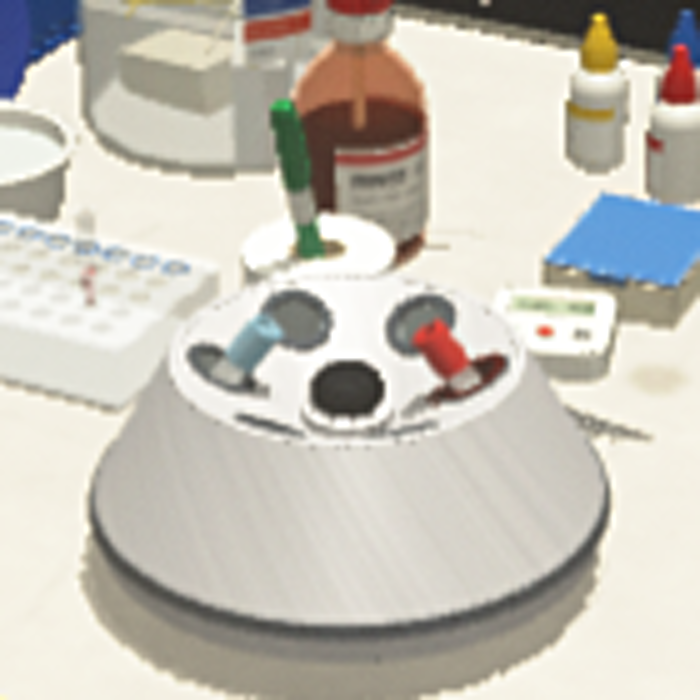

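Run:
```python
import pickle
from h import *
t,c=pickle.load(open('s0.pkl','rb'))
P=cloud(t); Q=cloud(c)
np.set_printoptions(precision=1,suppress=True)
# table level
print('table',[pt(t,*p) for p in ((400,250),(120,230),(400,320))])
# rotor rim circle at z~102, outer widest edges
tr=lambda x,y:(260+x/6-.5+.08,170+y/6-.5+.08)
rim=[(163,275),(532,275),(347,93),(347,458)]
pts=np.array([atz(t,*tr(*p),102) for p in rim]);print('rim',pts); 
print('rotor centre from lr/tb',(pts[0]+pts[1])/2,(pts[2]+pts[3])/2, np.linalg.norm(pts[0]-pts[1]),np.linalg.norm(pts[2]-pts[3]))
print('knob',atz(t,*tr(347,283),94), pt(t,*tr(347,283)))
for n,p in dict(red=(472,231),blue=(227,327),a=(367,151),b=(245,199),d=(327,408),e=(451,360)).items(): print(n,atz(t,*tr(*p),93))
print('redcap top',atz(t,*tr(425,238),118), pt(t,*tr(425,238)), 'blue',atz(t,*tr(266,300),118))
# rotor from cloud
m=(P[...,2]>95)&(P[...,2]<108); m[:, :265]=0;m[:,370:]=0;m[:170]=0;m[270:]=0
q=P[m];print('rimcloud',cv2.fitEllipse(q[:,:2].astype(np.float32)))
# jars from cloud tops
for n,(x0,y0,x1,y1) in dict(A=(165,25,250,120),B=(165,230,260,315)).items():
    S=P[y0:y1,x0:x1]; mm=(S[...,2]>185)&(S[...,2]<202); q=S[mm]; print(n,len(q),q.min(0),q.max(0),np.median(q,0))
    (cx,cy),r=cv2.minEnclosingCircle(q[:,:2].astype(np.float32)); print(cx,cy,r)
```

```text
table [array([ 483.6, -194.7,   -0.6]), array([533.3, 529.9,  -3. ]), array([ 305. , -192. ,   -1.4])]
rim [[552.4  91.  102. ]
 [553.  -57.9 102. ]
 [628.1  17.2 102. ]
 [478.   16.2 102. ]]
rotor centre from lr/tb [552.7  16.5 102. ] [553.1  16.7 102. ] 148.84881577769306 150.07819864822534
knob [551.   16.8  94. ] [551.1  16.8  93.6]
red [572.9 -33.8  93. ]
blue [532.8  65.4  93. ]
a [606.1   9.1  93. ]
b [585.9  58.6  93. ]
d [499.7  24.6  93. ]
e [519.6 -25.4  93. ]
redcap top [564.6 -14.6 118. ] [567.  -14.7 107. ] blue [539.1  48.6 118. ]
rimcloud ((551.4830322265625, 16.51866340637207), (139.3607635498047, 141.38626098632812), 113.92404174804688)
A 468 [860.5 231.1 185. ] [980.7 351.3 200.1] [914.3 288.7 190.4]
920.3258056640625 291.39202880859375 62.50664520263672
B 463 [356.3 210.9 185.1] [477.7 331.  199.1] [418.  274.4 191. ]
417.7951965332031 270.416015625 61.49961853027344
```

View pics/t_jarA.png

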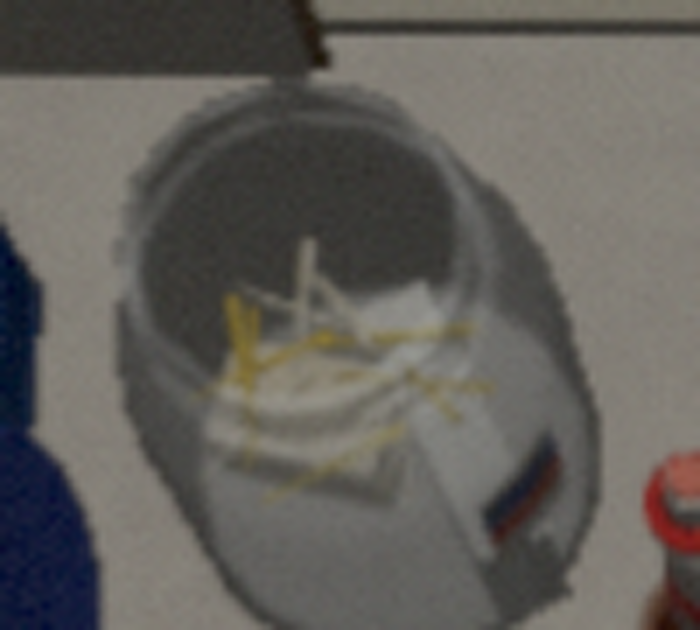

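View pics/t_jarB.png

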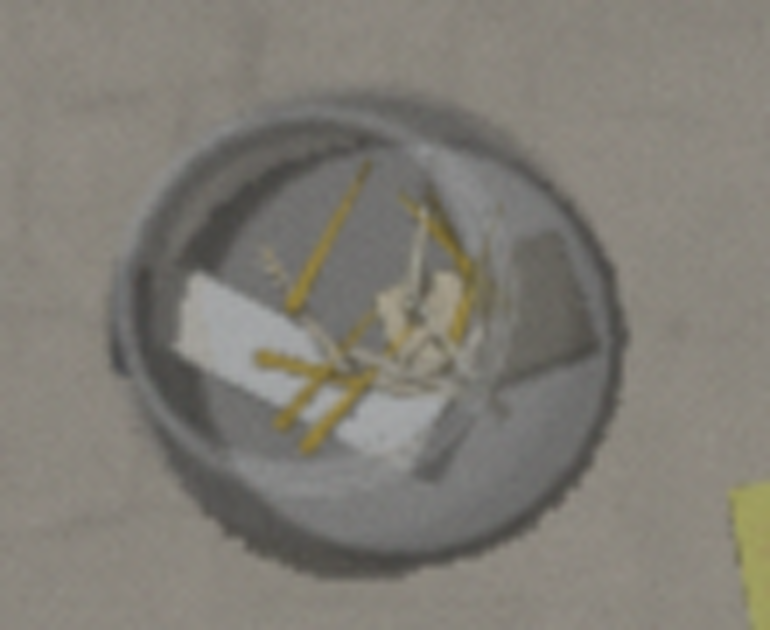

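View pics/t_pot.png

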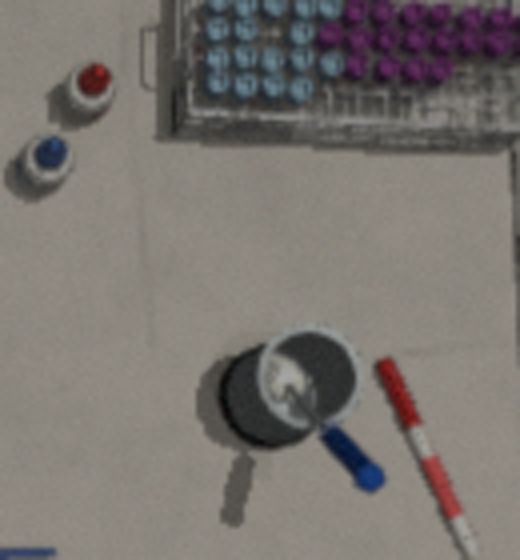

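View pics/c_pot.png

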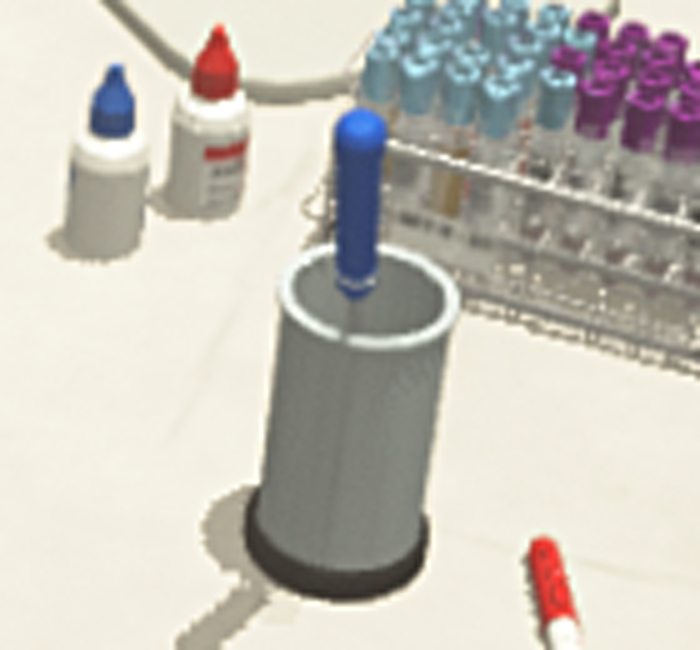

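Run:
```python
import pickle
from h import *
from plant import arm
np.set_printoptions(precision=3,suppress=True)
t,c=pickle.load(open('s0.pkl','rb'))
st=arm.read_state(); M=R.from_rotvec(st['ee_rot']).as_matrix(); print(M)
print([np.degrees(np.arctan2(M[1,i],M[0,i])) for i in (1,2)])
P=cloud(t);Q=cloud(c)
# brush: t_pot crop f=4 origin (385,170)
tp=lambda x,y:(385+x/4-.375,170+y/4-.375)
print('knob end',pt(t,*tp(369,478)),'handle mid',pt(t,*tp(348,452)),'pot rim l r t b',[atz(t,*tp(*p),110) for p in((262,378),(356,378),(309,329),(309,424))])
print('droppers', [atz(t,*tp(*p),86) for p in((95,78),(50,152))])
# blue cloud from both cams
for n,s,C,(x0,y0,x1,y1) in (('top',t,P,(445,255,490,300)),('scene',c,Q,(455,265,490,312))):
    im=s['image'][y0:y1,x0:x1].astype(int); m=(im[...,2]>im[...,0]+40)&(im[...,2]>im[...,1]+25)
    q=C[y0:y1,x0:x1][m]; q=q[np.isfinite(q).all(1)]; q=q[(q[:,2]>120)&(q[:,2]<235)]
    mu=q.mean(0); d=np.linalg.svd(q-mu)[2][0]; d*=np.sign(d[2]); pr=(q-mu)@d
    print(n,len(q),mu,d,'lean',np.degrees(np.arccos(d[2])),'az',np.degrees(np.arctan2(d[1],d[0])),mu+d*pr.min(),mu+d*pr.max())
tb=lambda x,y:(160+x/7-.43,225+y/7-.43)
print('jarB inner rim',[atz(t,*tb(*p),194) for p in ((132,300),(490,300),(310,118),(310,480),(122,300),(310,105))])
tA=lambda x,y:(160+x/7-.43,20+y/7-.43)
print('jarA',[atz(t,*tA(*p),194) for p in ((140,270),(455,250),(300,115),(300,400))])
```

```text
[[-0.     0.317 -0.948]
 [ 0.001 -0.948 -0.317]
 [-1.    -0.001  0.   ]]
[np.float64(-71.50281300215086), np.float64(-161.50281077309347)]
knob end [ 367.422 -332.023  218.238] handle mid [ 383.898 -328.157  190.204] pot rim l r t b [array([ 434.501, -298.849,  110.   ]), array([ 434.758, -354.376,  110.   ]), array([ 463.943, -327.557,  110.   ]), array([ 407.287, -325.745,  110.   ])]
droppers [array([ 622.782, -206.632,   86.   ]), array([ 576.138, -178.295,   86.   ])]
top 75 [ 377.637 -330.125  201.474] [-0.435 -0.058  0.899] lean 26.026545969714842 az -172.40987126174767 [ 400.424 -327.089  154.396] [ 366.073 -331.666  225.364]
scene 266 [ 373.527 -333.513  191.623] [-0.341 -0.022  0.94 ] lean 20.00697261713125 az -176.28443805261426 [ 393.081 -332.243  137.807] [ 362.186 -334.249  222.836]
jarB inner rim [array([414.579, 323.864, 194.   ]), array([415.029, 210.057, 194.   ]), array([473.414, 269.461, 194.   ]), array([357.638, 265.17 , 194.   ]), array([414.567, 327.04 , 194.   ]), array([477.632, 269.616, 194.   ])]
jarA [array([909.805, 342.035, 194.   ]), array([917.534, 236.413, 194.   ]), array([965.693, 290.213, 194.   ]), array([863.978, 286.696, 194.   ])]
```

```bash
cat > go.py <<'E'
import sys; from h import *; from plant import arm
# go.py yaz x y z [x y z ...]: deltas in tool frame
a=list(map(float,sys.argv[1:])); st=arm.read_state(); M=R.from_rotvec(st['ee_rot']).as_matrix()
az=np.degrees(np.arctan2(M[1,1],M[0,1])); yaw=-((a[0]-az+180)%360-180)
np.set_printoptions(precision=1,suppress=True)
print('clock',round(st['clock'],2),'pos',st['eef_pos'],'yaz',round(az,1),'q',np.round(st['qpos'],2),'F',st['contact_force'],'w',round(st['gripper_width'],1),'tilt',np.round(M[:,0],3))
for i in range(1,len(a),3):
    d=np.array(a[i:i+3])-st['eef_pos']; print(a[i:i+3],'->',M.T@d,'yaw',round(np.radians(yaw),3),'dist',round(np.linalg.norm(d),1))
E
python3 go.py 21.8 350 -450 330 566 -18 230
```

```text
clock 0.25 pos [ 198.2 -592.5  205.2] yaz -71.5 q [ 1.2  0.4 -0.   1.6  0.   1.1 -0.1] F [ 0.  -0.3  0.5] w 93.9 tilt [-0.  0. -1.]
[350.0, -450.0, 330.0] -> [-124.8  -87.1 -189.2] yaw -1.628 dist 242.8
[566.0, -18.0, 230.0] -> [ -24.6 -428.2 -531.1] yaw -1.628 dist 682.6
```

{"op": "step_arm", "data": {
  "targets": [
    [[-125,-40,-100,-0.5],[-125,-40,-100,-0.5],[-125,-40,-100,-0.5],[-125,-87,-189,-0.8],[-125,-87,-189,-0.8],[-125,-87,-189,-0.8],[-125,-428,-531,-1.628],[-125,-428,-531,-1.628],[-125,-428,-531,-1.628],[-125,-428,-531,-1.628],[-125,-428,-531,-1.628],[-125,-428,-531,-1.628],[-125,-428,-531,-1.628],[-125,-428,-531,-1.628],[-25,-428,-531,-1.628],[-25,-428,-531,-1.628],[-25,-428,-531,-1.628],[-25,-428,-531,-1.628],[-25,-428,-531,-1.628],[-25,-428,-531,-1.628]]
  ],
  "claw": 0.36,
  "newtons": 20
}}

```text
clock: 1.92
eef_pos: [565.8, -14.4, 228.0]
ee_rot: [0.922, 1.371, -0.922]
contact_force: [0.2, 0.5, -0.8]
gripper_width: 33.6
```

```bash
python3 go.py 21.8 565.5 -17 99;  python3 - <<'E'
from plant import arm
from h import *
import pickle
st=arm.read_state(); s=arm.snapshot('wrist'); pickle.dump((st,s),open('w1.pkl','wb'))
cv2.imwrite('pics/w1.png',s['image'][:,:,::-1])
E
```

```text
clock 1.92 pos [565.8 -14.4 228. ] yaz 22.1 q [ 0.5  0.3 -0.6  1.7  0.2  1.1  0.2] F [ 0.2  0.5 -0.8] w 33.6 tilt [-0.  0. -1.]
[565.5, -17.0, 99.0] -> [128.9  -1.    2.7] yaw 0.004 dist 129.0
```

View pics/w1.png

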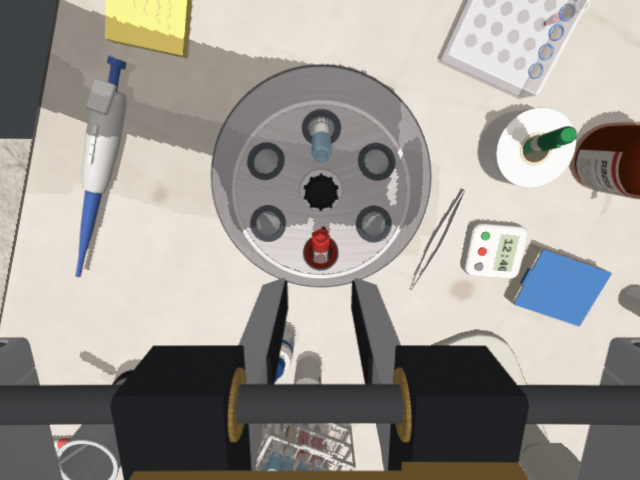

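Run:
```python
from h import *
import pickle
np.set_printoptions(precision=1,suppress=True)
st,s=pickle.load(open('w1.pkl','rb'))
crop(s,220,80,420,280,4,'w1c.png')
c=np.array([552,16.7,0]);u=np.array([.3714,-.9285,0])
for n,r,z in (('mouth',54,92),('knob',0,94),('captop',34,116),('capc',40,107),('collar',53,93.7)): print(n,proj(s,c+u*r+[0,0,z],st))
C=cloud(s,st); im=s['image'].astype(int); m=(im[...,0]>150)&(im[...,1]<70)&(im[...,2]<80); m[:200]=0; m[280:]=0;m[:,:290]=0;m[:,350:]=0
q=C[m]; q=q[q[:,2]>95]; print(len(q),q.mean(0),q.max(0),q.min(0)); print('r,z of max',[(np.dot(p-c,u),p[2]) for p in q[np.argsort(q[:,2])[-5:]]])
```

```text
mouth [[320.  252.4]]
knob [[320.3 193.5]]
captop [[320.  238.2]]
capc [[320.  242.1]]
collar [[320.  251.9]]
189 [566.5 -19.1 114.1] [573.6 -11.9 120.1] [558.1 -29.4 104.7]
r,z of max [(np.float64(37.27418463530996), np.float64(119.03505763568137)), (np.float64(38.099865434453505), np.float64(119.20138325652283)), (np.float64(38.83997309110339), np.float64(119.57052325787043)), (np.float64(37.93664604651819), np.float64(119.67008388218244)), (np.float64(37.79478896479847), np.float64(120.13959265446078))]
```

View pics/w1c.png

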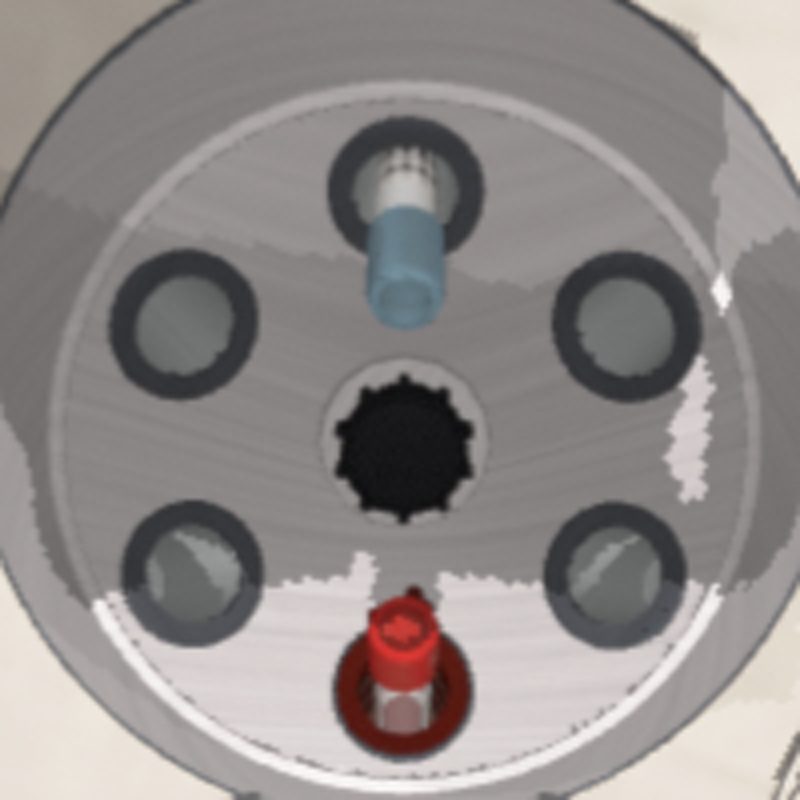

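```bash
python3 go.py 21.8 566.5 -19.5 98
```

```text
clock 1.97 pos [565.8 -16.6 229.2] yaz 21.9 q [ 0.5  0.3 -0.6  1.7  0.2  1.1  0.2] F [0.2 0.2 0.6] w 33.9 tilt [-0.  0. -1.]
[566.5, -19.5, 98.0] -> [131.2  -0.2   3.2] yaw 0.002 dist 131.3
```

{"op": "step_arm", "data": {
  "targets": [
    [[40,0,1.5,0],[80,0,1.5,0],[110,0,1.5,0],[120,0,1.5,0],[126,0,1.5,0],[132,0,1.5,0],[132,0,1.5,0],[132,0,1.5,0],[132,0,1.5,0]]
  ]
}}

```text
clock: 2.72
eef_pos: [567.4, -19.9, 99.8]
ee_rot: [0.925, 1.363, -0.924]
contact_force: [1.0, -0.2, 0.7]
gripper_width: 33.5
```

```bash
python3 go.py 21.8 566.5 -19.5 98;  python3 - <<'E'
from plant import arm
from h import *
crop(arm.snapshot('wrist'),200,120,440,340,3,'w2.png')
E
```

```text
clock 2.72 pos [567.4 -19.9  99.8] yaz 21.8 q [ 0.4  0.5 -0.6  1.8  0.3  0.9  0.1] F [ 1.  -0.2  0.7] w 33.5 tilt [ 0. -0. -1.]
[566.5, -19.5, 98.0] -> [ 1.8 -0.7 -0.7] yaw -0.001 dist 2.1
```

View pics/w2.png

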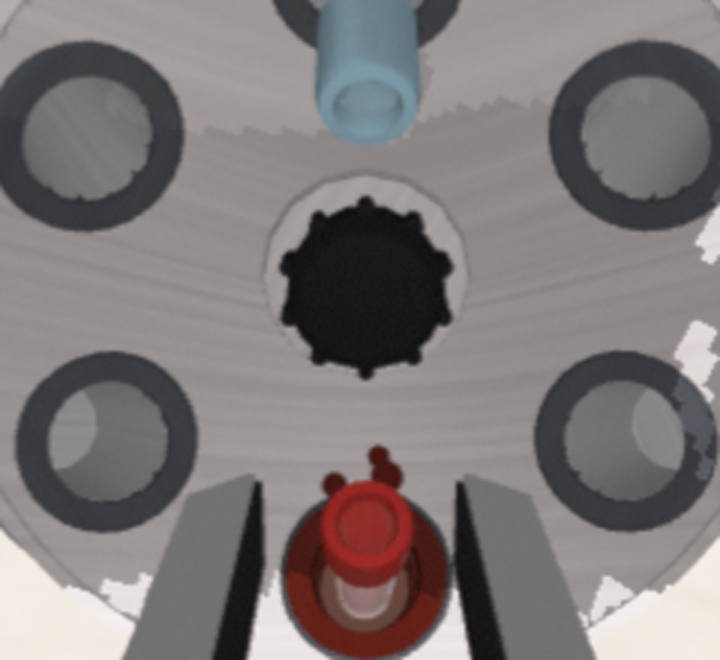

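{"op": "step_arm", "data": {
  "targets": [
    [[1,0,-1.5,0],[1,0,-1.5,0],[1,0,-1.5,0],[1,0,-1.5,0],[1,0,-1.5,0],[1,0,-1.5,0]]
  ],
  "claw": 0.0,
  "newtons": 20
}}

```text
clock: 3.27
eef_pos: [566.1, -18.3, 97.5]
ee_rot: [0.925, 1.365, -0.925]
contact_force: [-0.4, 1.6, 1.4]
gripper_width: 15.2
```

{"op": "step_arm", "data": {
  "targets": [
    [[-12,0,-8,0],[-27,0,-18,0],[-45,0,-29,0],[-63,0,-41,0],[-80,0,-52,0],[-110,0,-55,0],[-145,0,-55,0],[-185,0,-55,0],[-185,0,-55,0],[-185,0,-55,0]]
  ]
}}

```text
clock: 4.1
eef_pos: [546.1, 33.5, 285.1]
ee_rot: [0.926, 1.362, -0.923]
contact_force: [0.0, -0.7, -1.1]
gripper_width: 15.6
```

```bash
python3 go.py 96 415.5 268 280 415.5 268 208;  python3 - <<'E'
from plant import arm
from h import *
crop(arm.snapshot('wrist'),100,60,540,420,1.6,'w3.png')
E
```

```text
clock 4.1 pos [546.1  33.5 285.1] yaz 21.8 q [ 0.4  0.3 -0.7  1.7  0.2  1.2  0.1] F [ 0.  -0.7 -1.1] w 15.6 tilt [ 0. -0. -1.]
[415.5, 268.0, 280.0] -> [   4.5  -34.2 -266.2] yaw -1.295 dist 268.4
[415.5, 268.0, 208.0] -> [  76.5  -34.4 -266.3] yaw -1.295 dist 279.2
```

View pics/w3.png

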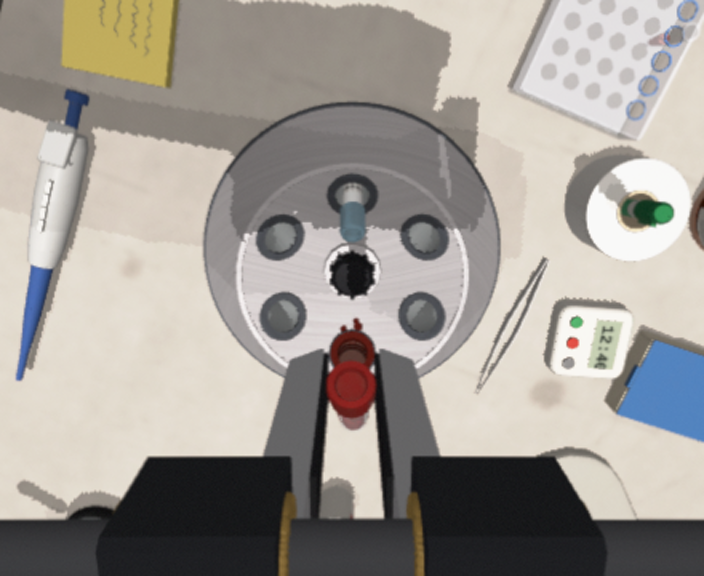

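```bash
python3 go.py 21.8 410 282 285 410 282 200
python3 - <<'E'
from plant import arm
from h import *
t=arm.snapshot('top');crop(t,150,150,390,330,3.2,'t3.png')
E
```

```text
clock 4.15 pos [545.4  33.2 283.3] yaz 21.8 q [ 0.4  0.3 -0.7  1.7  0.2  1.2  0.1] F [ 0.1 -0.5 -1.2] w 15.3 tilt [ 0. -0. -1.]
[410.0, 282.0, 285.0] -> [  -1.9  -33.4 -281.3] yaw -0.0 dist 283.3
[410.0, 282.0, 200.0] -> [  83.1  -33.5 -281.4] yaw -0.0 dist 295.3
```

View pics/t3.png

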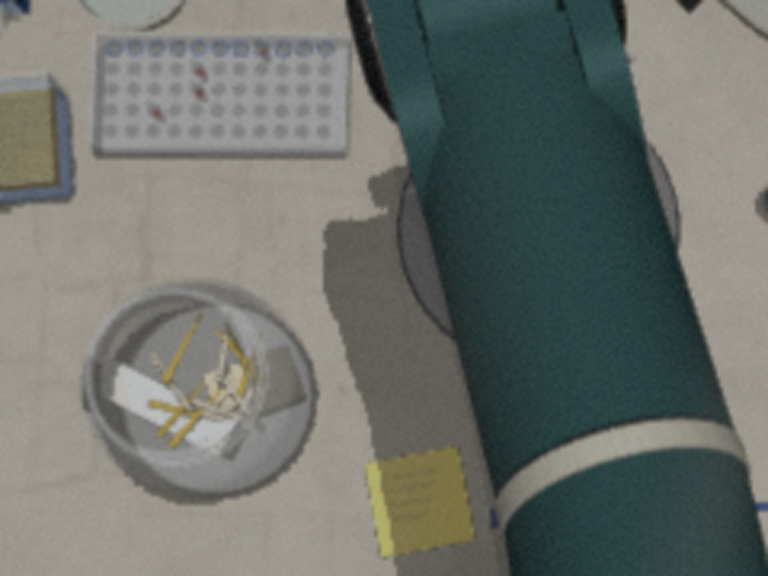

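{"op": "step_arm", "data": {
  "targets": [
    [[0,-4,-35,0],[0,-8,-72,0],[0,-13,-110,0],[0,-18,-150,0],[0,-23,-190,0],[0,-28,-230,0],[0,-33,-265,0],[0,-33,-280,0],[0,-33,-280,0],[0,-33,-280,0],[0,-33,-280,0],[20,-33,-280,0],[40,-33,-280,0],[60,-33,-280,0],[75,-33,-280,0],[82,-33,-280,0],[82,-33,-280,0],[82,-33,-280,0],[82,-33,-280,0]]
  ]
}}

```text
clock: 5.78
eef_pos: [411.7, 280.5, 201.3]
ee_rot: [0.926, 1.365, -0.925]
contact_force: [0.5, -0.0, -0.1]
gripper_width: 15.2
```

```bash
python3 go.py 21.8 410 282 200
python3 - <<'E'
from plant import arm
from h import *
st=arm.read_state();s=arm.snapshot('wrist');crop(s,100,60,540,420,1.6,'w4.png')
crop(arm.snapshot('scene'),120,100,320,250,4,'c4.png')
E
```

```text
clock 5.78 pos [411.7 280.5 201.3] yaz 21.7 q [ 0.   0.3 -0.8  1.9  0.2  1.1 -0.5] F [ 0.5 -0.  -0.1] w 15.2 tilt [ 0.  0. -1.]
[410.0, 282.0, 200.0] -> [ 1.3 -1.  -2. ] yaw -0.001 dist 2.6
```

View pics/w4.png

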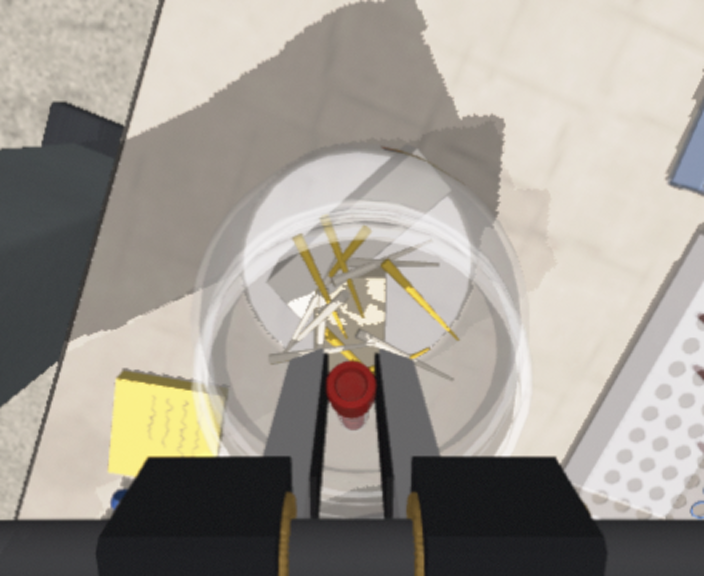

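{"op": "step_arm", "data": {
  "targets": [
    [[0,0,0,0],[0,0,0,0],[0,0,0,0],[0,0,0,0],[0,0,0,0],[0,0,0,0]]
  ],
  "claw": 0.4
}}

```text
clock: 6.38
eef_pos: [411.1, 280.5, 200.5]
ee_rot: [0.925, 1.365, -0.925]
contact_force: [-0.1, 0.2, 0.2]
gripper_width: 37.3
```

{"op": "step_arm", "data": {
  "targets": [
    [[-40,0,0,0],[-80,0,0,0],[-120,0,0,0],[-150,0,0,0],[-150,0,0,0],[-150,0,0,0]]
  ]
}}

```text
clock: 6.88
eef_pos: [411.6, 280.8, 351.7]
ee_rot: [0.927, 1.364, -0.923]
contact_force: [0.4, 0.1, 0.1]
gripper_width: 37.5
```

```bash
python3 go.py 96 381 -331 300
python3 - <<'E'
from plant import arm
from h import *
st=arm.read_state();s=arm.snapshot('wrist');crop(s,100,60,540,420,1.6,'w5.png')
E
```

```text
clock 6.88 pos [411.6 280.8 351.7] yaz 21.8 q [ 0.1  0.1 -0.8  1.7  0.1  1.4 -0.4] F [0.4 0.1 0.1] w 37.5 tilt [ 0.  0. -1.]
[381.0, -331.0, 300.0] -> [  51.1 -255.3  556.9] yaw -1.296 dist 614.8
```

View pics/w5.png

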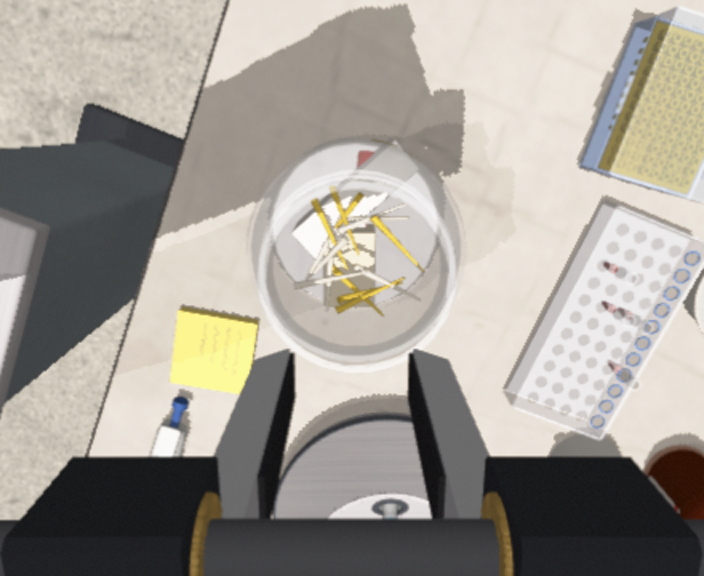

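{"op": "step_arm", "data": {
  "targets": [
    [[0,-90,195,-0.4],[0,-90,195,-0.4],[0,-90,195,-0.4],[0,-90,195,-0.4],[0,-90,195,-0.4],[0,-180,390,-0.9],[0,-180,390,-0.9],[0,-180,390,-0.9],[0,-180,390,-0.9],[0,-180,390,-0.9],[20,-255,557,-1.296],[20,-255,557,-1.296],[20,-255,557,-1.296],[20,-255,557,-1.296],[20,-255,557,-1.296],[20,-255,557,-1.296],[20,-255,557,-1.296],[20,-255,557,-1.296]]
  ],
  "claw": 0.5
}}

```text
clock: 8.43
eef_pos: [378.8, -335.7, 328.1]
ee_rot: [-0.078, 1.573, 0.08]
contact_force: [-0.1, -0.6, -0.3]
gripper_width: 47.2
```

```bash
python3 go.py 96 381 -331 300
python3 - <<'E'
from plant import arm
from h import *
import pickle
st=arm.read_state();s=arm.snapshot('wrist');pickle.dump((st,s),open('w6.pkl','wb'));cv2.imwrite('pics/w6.png',s['image'][:,:,::-1])
t=arm.snapshot('top');crop(t,160,225,270,315,7,'t6.png')
E
```

```text
clock 8.43 pos [ 378.8 -335.7  328.1] yaz 95.8 q [ 0.7  0.1 -0.1  1.7  0.   1.3  2.3] F [-0.1 -0.6 -0.3] w 47.2 tilt [-0.  0. -1.]
[381.0, -331.0, 300.0] -> [28.1  4.4  2.7] yaw -0.004 dist 28.5
```

View pics/w6.png

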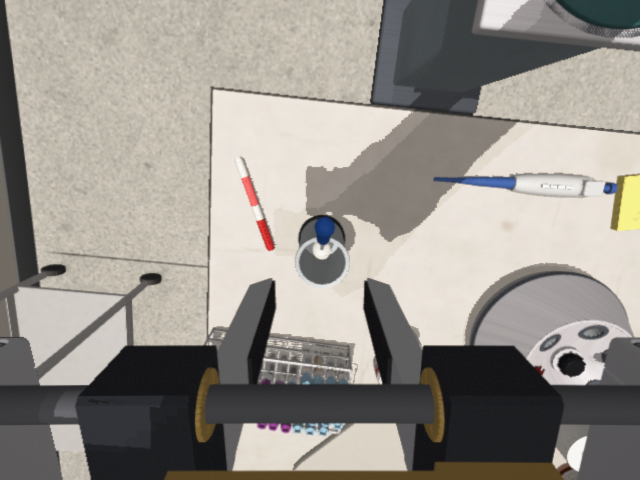

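View pics/t6.png

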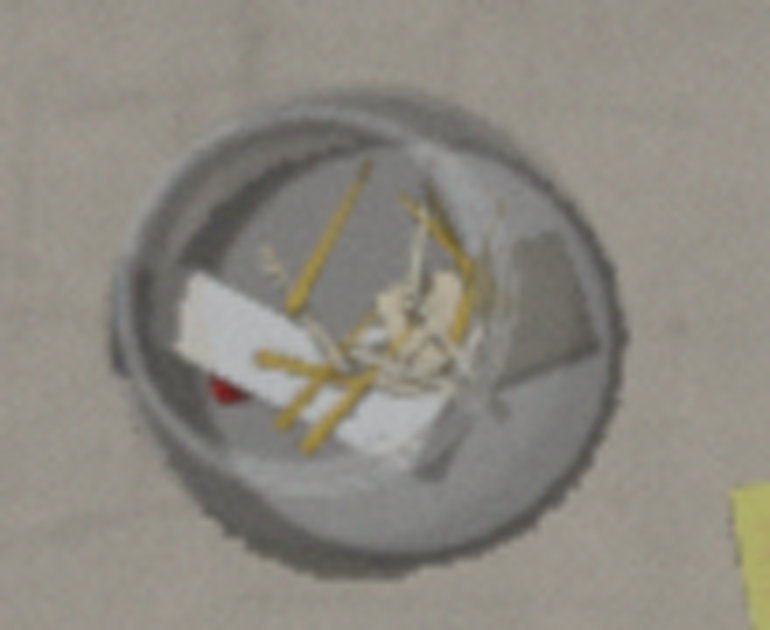

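Run:
```python
import pickle
from h import *
np.set_printoptions(precision=1,suppress=True)
st,s=pickle.load(open('w6.pkl','rb'))
crop(s,270,180,380,300,6,'w6c.png')
C=cloud(s,st); im=s['image'].astype(int); m=(im[...,2]>im[...,0]+30)&(im[...,2]>im[...,1]+20); m[:205]=0;m[255:]=0;m[:,:305]=0;m[:,345:]=0
q=C[m]; q=q[np.isfinite(q[:,2])&(q[:,2]>120)]; print(len(q),q.mean(0),q.min(0),q.max(0))
from plant import arm
q2=[]
for n in('scene','top'):
    c=arm.snapshot(n)
    Q=cloud(c); im=c['image'].astype(int)
    ok=(abs(Q[...,0]-380)<60)&(abs(Q[...,1]+333)<40)&(Q[...,2]>120)&(Q[...,2]<235)&(im[...,2]>im[...,0]+40)&(im[...,2]>im[...,1]+20)
    q=Q[ok]; print(n,len(q)); 
    if len(q)<20: continue
    for z in range(130,240,10):
        b=q[abs(q[:,2]-z)<5]
        if len(b)>3: print(z,b.mean(0),len(b))
print('pot rim',[atz(s,*p,110,st) for p in ((270+155/6,180+480/6),)])
```

```text
412 [ 370.4 -332.6  212.8] [ 358.7 -340.7  152.3] [ 400.7 -324.7  224.7]
scene 260
140 [ 394.1 -330.8  139.4] 5
150 [ 389.1 -332.6  151.7] 20
160 [ 385.4 -332.8  160.2] 25
170 [ 381.7 -332.7  170. ] 30
180 [ 377.  -333.4  180.7] 26
190 [ 372.9 -333.1  190.4] 28
200 [ 369.6 -334.5  200.1] 31
210 [ 363.7 -334.3  210.8] 32
220 [ 365.5 -334.   219. ] 63
top 0
pot rim [array([ 435., -357.,  110.])]
```

View pics/w6c.png

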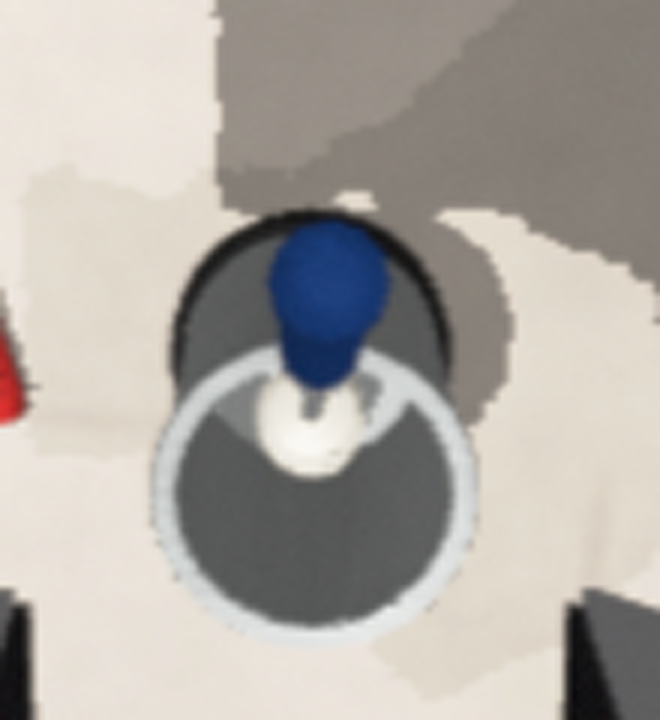

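```bash
python3 go.py 95 381.5 -331.5 160
```

```text
clock 8.63 pos [ 380.7 -330.9  329. ] yaz 96.0 q [ 0.7  0.1 -0.1  1.7  0.   1.3  2.3] F [-0.1  0.6  0.1] w 47.1 tilt [-0.  0. -1.]
[381.5, -331.5, 160.0] -> [169.   -1.1   1. ] yaw 0.018 dist 169.1
```

{"op": "step_arm", "data": {
  "targets": [
    [[40,0,0,0.018],[80,0,0,0.018],[115,-1,1,0.018],[145,-1,1,0.018],[160,-1,1,0.018],[170,-1,1,0.018],[170,-1,1,0.018],[170,-1,1,0.018]]
  ]
}}

```text
clock: 9.3
eef_pos: [382.4, -331.8, 161.0]
ee_rot: [-0.069, 1.57, 0.069]
contact_force: [0.4, -0.6, 0.5]
gripper_width: 47.4
```

```bash
python3 go.py 95 381.5 -331.5 160
python3 - <<'E'
from plant import arm
from h import *
st=arm.read_state();s=arm.snapshot('wrist');crop(s,200,160,440,340,3.2,'w7.png')
E
```

```text
clock 9.3 pos [ 382.4 -331.8  161. ] yaz 95.1 q [ 0.7  0.3 -0.1  1.9  0.   0.9  2.3] F [ 0.4 -0.6  0.5] w 47.4 tilt [ 0.  0. -1.]
[381.5, -331.5, 160.0] -> [ 1.   0.3 -0.9] yaw 0.001 dist 1.4
```

View pics/w7.png

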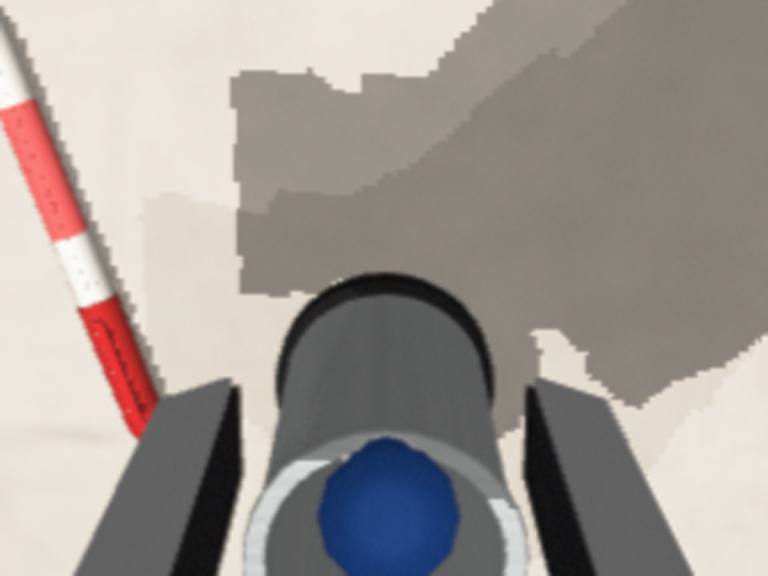

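Brush knob is centred at (388,513) between the fingers. Close.

{"op": "step_arm", "data": {
  "targets": [
    [[0,0,0,0],[0,0,0,0],[0,0,0,0],[0,0,0,0],[0,0,0,0],[0,0,0,0]]
  ],
  "claw": 0.0,
  "newtons": 25
}}

```text
clock: 9.85
eef_pos: [382.1, -332.3, 160.6]
ee_rot: [-0.069, 1.57, 0.068]
contact_force: [0.5, -0.5, -1.0]
gripper_width: 13.2
```

```bash
cat > axis.py <<'E'
from plant import arm
from h import *
import sys
np.set_printoptions(precision=2,suppress=True)
name=sys.argv[1]
st=arm.read_state(); g=st['eef_pos']+[0,0,18.8]
print('grasp',g,'w',st['gripper_width'])
c=arm.snapshot('scene'); Q=cloud(c); p=proj(c,g)[0]; print('grasp px',p)
x0=int(np.clip(p[0]-100,0,440));y0=int(np.clip(p[1]-80,0,300)); crop(c,x0,y0,x0+200,y0+180,3.3,name)
print('crop',x0,y0)
E
python3 axis.py c8.png
```

```text
grasp [ 382.07 -332.35  179.39] w 13.198779876283538
grasp px [471.31 291.43]
crop 371 211
```

View pics/c8.png

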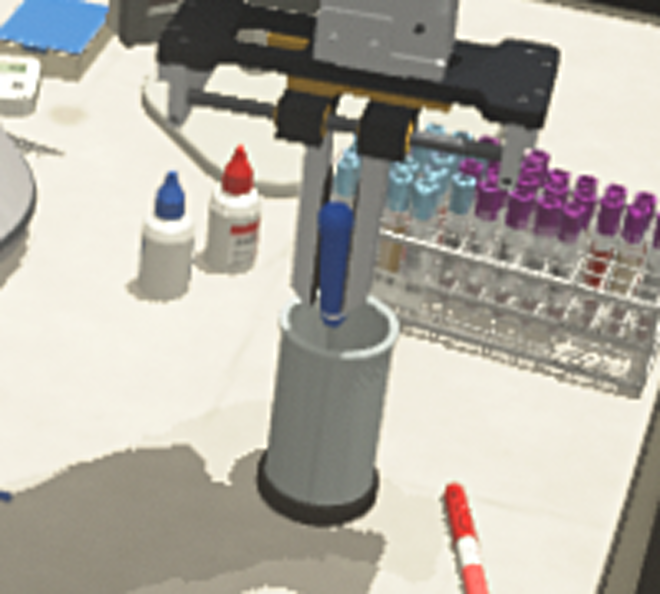

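{"op": "step_arm", "data": {
  "targets": [
    [[-9,0,-2,0],[-18,0,-5,0],[-27,0,-8,0],[-36,0,-12,0],[-36,0,-18,0],[-36,0,-24,0],[-36,0,-30,0],[-36,0,-34,0],[-36,0,-34,0],[-36,0,-34,0]]
  ]
}}

```text
clock: 10.73
eef_pos: [347.8, -335.2, 196.3]
ee_rot: [-0.068, 1.57, 0.068]
contact_force: [1.0, -0.0, 0.7]
gripper_width: 13.3
```

```bash
python3 go.py 95 381.5 -331.5 160;python3 axis.py c9.png
```

```text
clock 10.73 pos [ 347.8 -335.2  196.3] yaz 95.0 q [ 0.8  0.2 -0.1  2.   0.   1.   2.4] F [ 1.  -0.   0.7] w 13.3 tilt [-0.  0. -1.]
[381.5, -331.5, 160.0] -> [36.3  0.8 33.9] yaw -0.0 dist 49.7
grasp [ 347.84 -335.23  215.13] w 13.300034430845544
grasp px [469.09 283.5 ]
crop 369 203
```

View pics/c9.png

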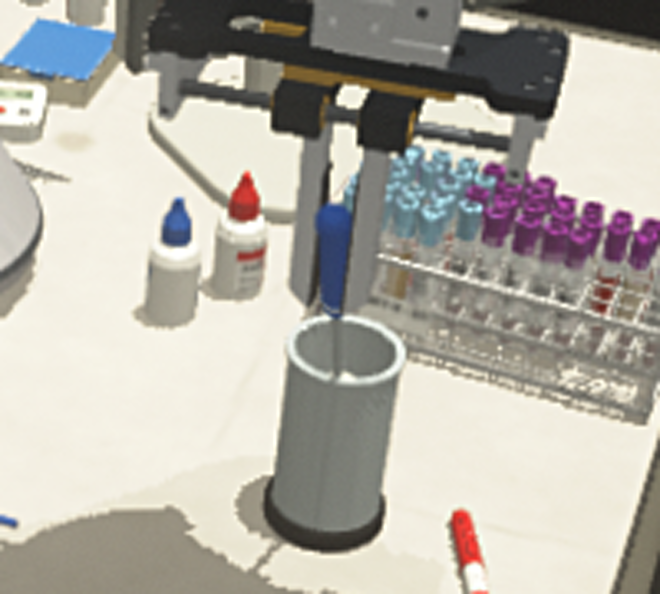

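```bash
cat > lean.py <<'E'
from h import *
def plane(s,u,v,g,n,st=None):
    A,o=cam2world(s,st); r=A@ray(s,u,v); return o+r*((g-o)@n)/(r@n)
def rep(s,pix,st,cst=None):
    M=R.from_rotvec(st['ee_rot']).as_matrix(); g=st['eef_pos']+[0,0,18.8]
    Ps=[plane(s,*p,g,M[:,1],cst) for p in pix]
    for P in Ps: print('pt',P, 'tool z,up from grasp',(P-g)@M[:,2],P[2]-g[2],'dist',np.linalg.norm(P-g))
    d=Ps[0]-Ps[-1]; print('lean',np.degrees(np.arctan2(-d@M[:,2],d[2])),'len',np.linalg.norm(d))
E
python3 - <<'E'
from plant import arm
from lean import *
np.set_printoptions(precision=1,suppress=True)
st=arm.read_state(); s=arm.snapshot('scene')
f=lambda x,y:(369+x/3.3,203+y/3.3)
rep(s,[f(333,216),f(335,314),f(337,372)],st)
Q=cloud(s); im=s['image'].astype(int); g=st['eef_pos']+[0,0,18.8]
ok=(np.abs(Q-g)[...,:2].max(-1)<45)&(im[...,2]>im[...,0]+40)&(im[...,2]>im[...,1]+20); q=Q[ok]
for z in range(150,280,10):
    b=q[abs(q[:,2]-z)<5]
    if len(b)>3: print(z,b.mean(0),len(b))
E
```

```text
pt [ 337.9 -336.1  247.7] tool z,up from grasp -10.173030594519709 32.553096299177554 dist 34.10195319544388
pt [ 383.5 -332.1  165.5] tool z,up from grasp 35.54419442466109 -49.618598783923375 dist 61.02504056880985
pt [ 418.3 -329.   107.1] tool z,up from grasp 70.55052580011531 -108.00981002948251 dist 128.98724068863262
lean 29.868223777093256 len 162.06667064272358
180 [ 364.8 -334.7  180.5] 6
190 [ 359.2 -334.2  190.3] 17
200 [ 353.3 -335.2  200.7] 22
210 [ 348.5 -335.7  209.7] 22
220 [ 343.2 -336.5  219.7] 31
230 [ 337.1 -337.5  230.3] 29
240 [ 330.6 -339.3  240.7] 27
250 [ 328.2 -338.2  251.2] 74
260 [ 331.6 -337.7  256.2] 14
```

{"op": "step_arm", "data": {
  "targets": [
    [[-10,0,0,0],[-20,0,0,0],[-40,0,-8,0],[-60,0,-18,0],[-80,0,-26,0],[-110,0,-30,0],[-145,0,-30,0],[-145,0,-30,0],[-145,0,-30,0]]
  ]
}}

```text
clock: 11.58
eef_pos: [318.7, -338.2, 343.6]
ee_rot: [-0.07, 1.568, 0.067]
contact_force: [-0.6, 0.4, -1.4]
gripper_width: 13.4
```

```bash
python3 go.py 21.8 531 69 340 531.2 68.7 263.7
```

```text
clock 11.58 pos [ 318.7 -338.2  343.6] yaz 95.0 q [ 0.8  0.  -0.1  1.8  0.   1.3  2.4] F [-0.6  0.4 -1.4] w 13.4 tilt [ 0. -0. -1.]
[531.0, 69.0, 340.0] -> [  3.1 387.2 247. ] yaw 1.278 dist 459.3
[531.2, 68.7, 263.7] -> [ 79.4 387.  247. ] yaw 1.278 dist 466.0
```

{"op": "step_arm", "data": {
  "targets": [
    [[2,130,82,0.45],[2,130,82,0.45],[2,130,82,0.45],[2,130,82,0.45],[2,260,165,0.9],[2,260,165,0.9],[2,260,165,0.9],[2,260,165,0.9],[2,387,247,1.278],[2,387,247,1.278],[2,387,247,1.278],[2,387,247,1.278],[2,387,247,1.278],[20,387,247,1.278],[40,387,247,1.278],[60,387,247,1.278],[60,387,247,1.278],[60,387,247,1.278],[60,387,247,1.278]]
  ]
}}

```text
clock: 13.17
eef_pos: [530.8, 69.1, 282.3]
ee_rot: [0.925, 1.365, -0.925]
contact_force: [-0.3, -0.2, 0.2]
gripper_width: 13.1
```

```bash
python3 go.py 21.8 531.2 68.7 263.7
python3 - <<'E'
from plant import arm
from h import *
import pickle
st=arm.read_state(); s=arm.snapshot('scene'); crop(s,240,130,440,280,4,'c10.png')
st2=arm.read_state(); w=arm.snapshot('wrist'); pickle.dump((st,s,st2,w),open('s10.pkl','wb')); cv2.imwrite('pics/w10.png',w['image'][:,:,::-1])
E
```

```text
clock 13.17 pos [530.8  69.1 282.3] yaz 21.8 q [ 0.2  0.2 -0.5  1.7  0.1  1.2  0.1] F [-0.3 -0.2  0.2] w 13.1 tilt [ 0.  0. -1.]
[531.2, 68.7, 263.7] -> [18.6  0.2  0.5] yaw -0.001 dist 18.7
```

View pics/c10.png

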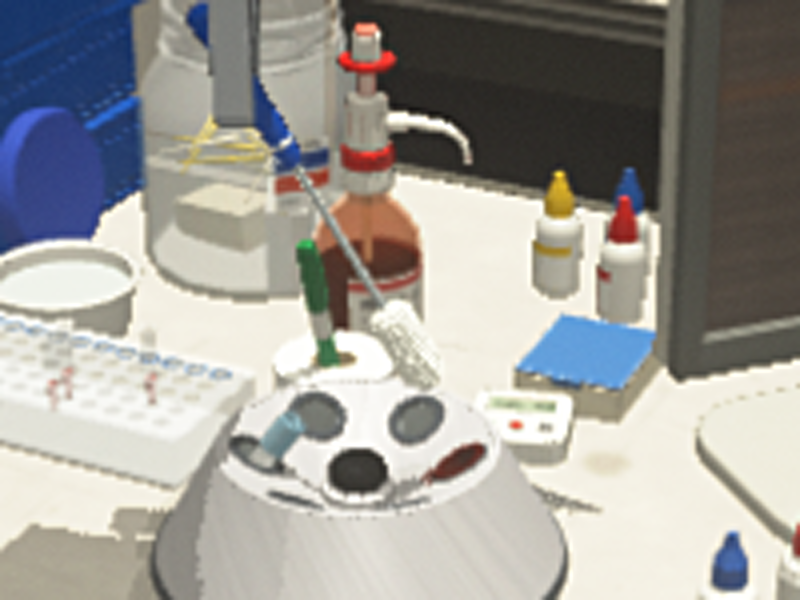

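View pics/w10.png

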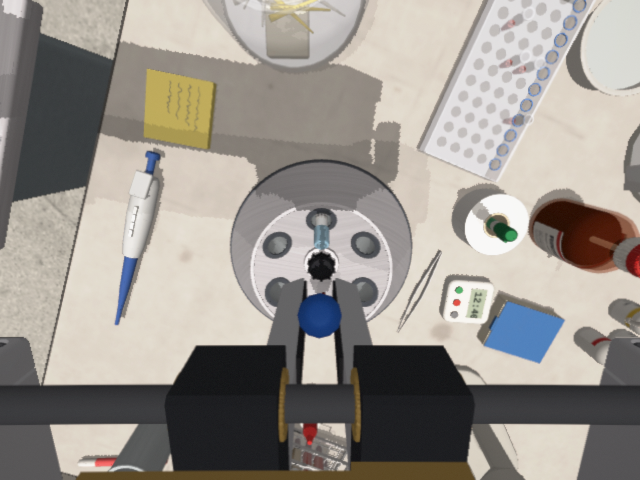

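Run:
```python
import pickle
from lean import *
np.set_printoptions(precision=1,suppress=True)
st,s,st2,w=pickle.load(open('s10.pkl','rb'))
f=lambda x,y:(240+x/4-.4,130+y/4-.4)
rep(s,[f(200,20),f(285,163),f(384,303),f(428,386)],st)
g=st['eef_pos']+[0,0,18.8]; M=R.from_rotvec(st['ee_rot']).as_matrix()
for L in (0,50,140,185,232):
    P=g+(L-185)*(np.array([0,0,.866])-.5*M[:,2]); print(L,P,(proj(s,P)[0]-[240,130]+.4)*4)
Q=cloud(s)
for p in ((428,380),(405,345),(390,315)):
    u,v=f(*p); print(Q[int(round(v)),int(round(u))])
A,o=cam2world(s); print('cam',o)
```

```text
pt [524.9  84.  332.9] tool z,up from grasp -15.963248106578389 31.798071655332706 dist 35.58105171782648
pt [539.6  47.3 259.2] tool z,up from grasp 23.482664188678303 -41.95361602053595 dist 48.07987633117931
pt [557.5   2.4 184.2] tool z,up from grasp 71.91012005939241 -116.9595214517995 dist 137.3016061398506
pt [565.8 -18.3 137.8] tool z,up from grasp 94.19338547530803 -163.36963069475502 dist 188.58448734968027
lean 29.441269403549107 len 224.11564052434645
0 [565.1 -16.8 140.9] [424.7 380.5]
50 [555.9   6.4 184.2] [375.3 302.6]
140 [539.2  48.2 262.2] [282.9 157.4]
185 [530.8  69.1 301.1] [235.   82.3]
232 [522.1  91.  341.8] [183.8   2.3]
[559.5 -22.4 144.2]
[553.5 -11.8 165.1]
[550.2  -4.6 182.9]
cam [-447.5 -521.3  729.5]
```

{"op": "step_arm", "data": {
  "targets": [
    [[10,0,0.5,0],[18.6,0,0.5,0],[31.6,0,8,0],[44.6,0,15.5,0],[48.9,0,18,0],[53.2,0,20.5,0],[57.5,0,23,0],[66.2,0,28,0],[74.9,0,33,0],[83.5,0,38,0],[83.5,0,38,0],[83.5,0,38,0]]
  ]
}}

```text
clock: 14.27
eef_pos: [544.6, 33.4, 197.3]
ee_rot: [0.925, 1.366, -0.926]
contact_force: [1.7, 0.1, -3.1]
gripper_width: 13.8
```

```bash
python3 go.py 21.8 548.8 24.6 181.4
python3 - <<'E'
from plant import arm
from h import *
import pickle
st=arm.read_state(); s=arm.snapshot('scene'); crop(s,240,130,440,280,4,'c11.png')
w=arm.snapshot('wrist'); crop(w,220,180,420,330,4,'w11.png')
E
```

```text
clock 14.27 pos [544.6  33.4 197.3] yaz 21.7 q [ 0.3  0.3 -0.5  1.8  0.2  1.1  0.1] F [ 1.7  0.1 -3.1] w 13.8 tilt [-0. -0. -1.]
[548.8, 24.6, 181.4] -> [15.8  0.6  9.8] yaw -0.001 dist 18.6
```

View pics/c11.png

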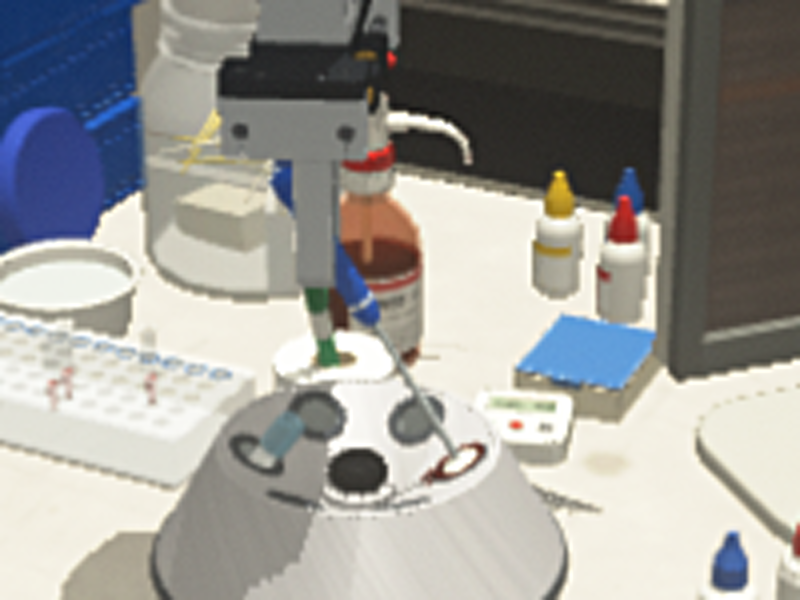

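View pics/w11.png

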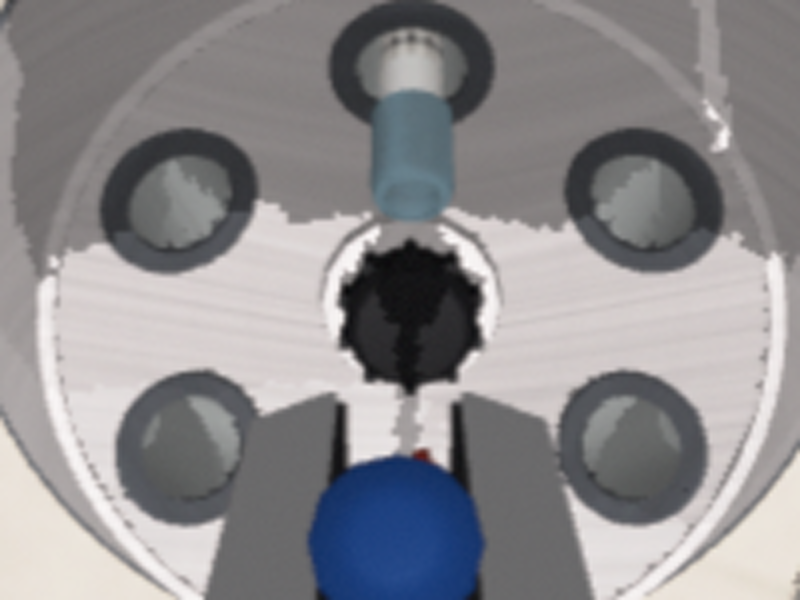

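{"op": "step_arm", "data": {
  "targets": [
    [[6.5,0,3.75,0],[13,0,7.5,0],[15.2,0,8.8,0],[17.3,0,10,0],[17.3,0,10,0]]
  ]
}}

```text
clock: 14.78
eef_pos: [549.3, 26.9, 182.0]
ee_rot: [0.926, 1.365, -0.921]
contact_force: [-6.7, 12.1, 24.0]
gripper_width: 13.6
```

{"op": "step_arm", "data": {
  "targets": [
    [[1.7,0,1,0],[1.7,0,1,0],[1.7,0,1,0]]
  ]
}}

```text
clock: 15.03
eef_pos: [549.8, 26.4, 180.9]
ee_rot: [0.926, 1.365, -0.92]
contact_force: [-7.1, 14.3, 30.1]
gripper_width: 13.6
```

```bash
python3 go.py 21.8 548.8 24.6 181.4
```

```text
clock 15.03 pos [549.8  26.4 180.9] yaz 21.9 q [ 0.3  0.3 -0.5  1.8  0.2  1.   0.1] F [-7.1 14.3 30.1] w 13.6 tilt [ 0.  0. -1.]
[548.8, 24.6, 181.4] -> [-0.5 -1.6  1.3] yaw 0.002 dist 2.1
```

{"op": "step_arm", "data": {
  "targets": [
    [[-8.7,0,-5,0],[-17.3,0,-10,0],[-26,0,-15,0],[-34.6,0,-20,0],[-43.3,0,-25,0],[-52,0,-30,0],[-57.2,0,-33,0],[-57.2,0,-33,0],[-57.2,0,-33,0],[-57.2,0,-33,0]]
  ]
}}

```text
clock: 15.87
eef_pos: [536.4, 54.0, 235.7]
ee_rot: [0.925, 1.366, -0.926]
contact_force: [-0.5, 0.3, -1.1]
gripper_width: 13.3
```

```bash
python3 go.py 21.8 548.8 24.6 181.4
python3 - <<'E'
from plant import arm
from h import *
import pickle
st=arm.read_state(); s=arm.snapshot('scene'); crop(s,240,130,440,280,4,'c12.png'); pickle.dump((st,s),open('s12.pkl','wb'))
E
```

```text
clock 15.87 pos [536.4  54.  235.7] yaz 21.7 q [ 0.3  0.3 -0.5  1.8  0.1  1.1  0.1] F [-0.5  0.3 -1.1] w 13.3 tilt [-0. -0. -1.]
[548.8, 24.6, 181.4] -> [54.3  0.7 31.9] yaw -0.001 dist 63.0
```

View pics/c12.png

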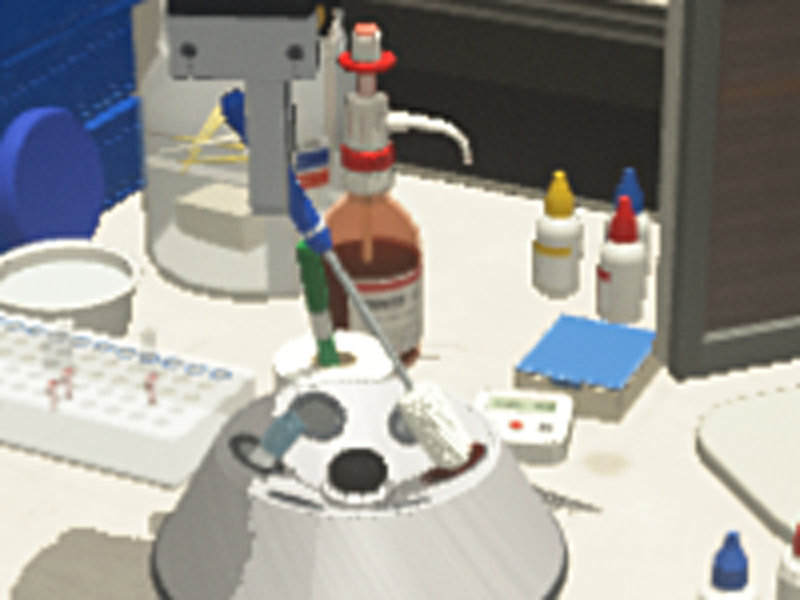

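{"op": "step_arm", "data": {
  "targets": [
    [[8.7,0,5,0],[17.3,0,10,0],[26,0,15,0],[34.6,0,20,0],[43.3,0,25,0],[51,0,29.5,0],[55.4,0,32,0],[56.8,0,32.8,0],[56.8,0,32.8,0],[56.8,0,32.8,0]]
  ]
}}

```text
clock: 16.75
eef_pos: [549.3, 25.4, 180.2]
ee_rot: [0.926, 1.365, -0.922]
contact_force: [-4.1, 9.1, 17.3]
gripper_width: 13.6
```

```bash
python3 go.py 21.8 548.8 24.6 181.4
```

```text
clock 16.75 pos [549.3  25.4 180.2] yaz 21.8 q [ 0.3  0.3 -0.5  1.8  0.2  1.   0.1] F [-4.1  9.1 17.3] w 13.6 tilt [ 0.  0. -1.]
[548.8, 24.6, 181.4] -> [-1.2 -0.8  0.5] yaw 0.001 dist 1.5
```

{"op": "step_arm", "data": {
  "targets": [
    [[-8.7,0,-5,0],[-17.3,0,-10,0],[-26,0,-15,0],[-34.6,0,-20,0],[-43.3,0,-25,0],[-52,0,-30,0],[-58,0,-33.5,0],[-58,0,-33.5,0],[-58,0,-33.5,0],[-58,0,-33.5,0]]
  ]
}}

```text
clock: 17.58
eef_pos: [536.1, 54.7, 237.0]
ee_rot: [0.925, 1.366, -0.926]
contact_force: [-0.1, 0.6, -1.5]
gripper_width: 13.4
```

```bash
python3 go.py 21.8 548.8 24.6 181.4
python3 - <<'E'
from plant import arm
from h import *
s=arm.snapshot('scene'); crop(s,240,130,440,280,4,'c13.png')
E
```

```text
clock 17.58 pos [536.1  54.7 237. ] yaz 21.8 q [ 0.3  0.3 -0.5  1.8  0.1  1.1  0.1] F [-0.1  0.6 -1.5] w 13.4 tilt [-0. -0. -1.]
[548.8, 24.6, 181.4] -> [55.5  0.7 32.7] yaw -0.001 dist 64.5
```

View pics/c13.png

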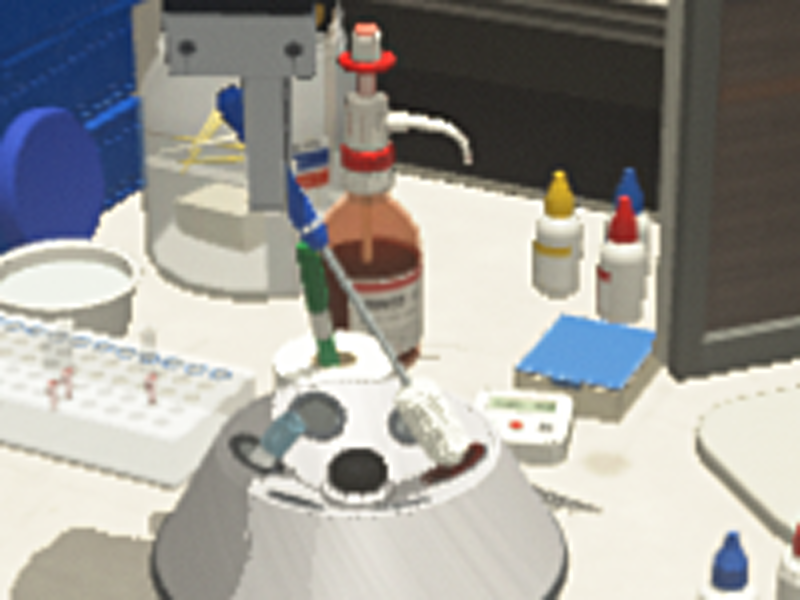

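{"op": "step_arm", "data": {
  "targets": [
    [[8.7,0,5,0],[17.3,0,10,0],[26,0,15,0],[34.6,0,20,0],[43.3,0,25,0],[52,0,30,0],[56.3,0,32.5,0],[58.6,0,33.8,0],[58.6,0,33.8,0],[58.6,0,33.8,0]]
  ]
}}

```text
clock: 18.47
eef_pos: [549.4, 25.1, 179.6]
ee_rot: [0.926, 1.366, -0.922]
contact_force: [-4.4, 8.2, 16.9]
gripper_width: 13.7
```

```bash
python3 go.py 21.8 548.8 24.6 181.4
```

```text
clock 18.47 pos [549.4  25.1 179.6] yaz 21.8 q [ 0.3  0.3 -0.5  1.8  0.2  1.   0.1] F [-4.4  8.2 16.9] w 13.7 tilt [ 0.  0. -1.]
[548.8, 24.6, 181.4] -> [-1.8 -0.8  0.3] yaw 0.001 dist 2.0
```

{"op": "step_arm", "data": {
  "targets": [
    [[-8.7,0,-5,0],[-17.3,0,-10,0],[-26,0,-15,0],[-34.6,0,-20,0],[-43.3,0,-25,0],[-52,0,-30,0],[-60.6,0,-35,0],[-60.6,0,-35,0],[-78,0,-45,0],[-95,0,-55,0],[-112,0,-65,0],[-140,0,-65,0],[-165,0,-65,0],[-165,0,-65,0],[-165,0,-65,0]]
  ]
}}

```text
clock: 19.72
eef_pos: [525.1, 84.0, 344.5]
ee_rot: [0.926, 1.364, -0.924]
contact_force: [0.4, 0.0, -1.2]
gripper_width: 13.4
```

```bash
python3 go.py 21.8 548.8 24.6 181.4
python3 - <<'E'
from plant import arm
from h import *
import pickle
st=arm.read_state();s=arm.snapshot('scene'); crop(s,240,80,440,230,4,'c14.png'); pickle.dump((st,s),open('s14.pkl','wb'))
E
```

```text
clock 19.72 pos [525.1  84.  344.5] yaz 21.8 q [ 0.2  0.2 -0.5  1.6  0.1  1.4  0.1] F [ 0.4  0.  -1.2] w 13.4 tilt [ 0.  0. -1.]
[548.8, 24.6, 181.4] -> [163.1  -0.2  63.8] yaw -0.001 dist 175.1
```

View pics/c14.png

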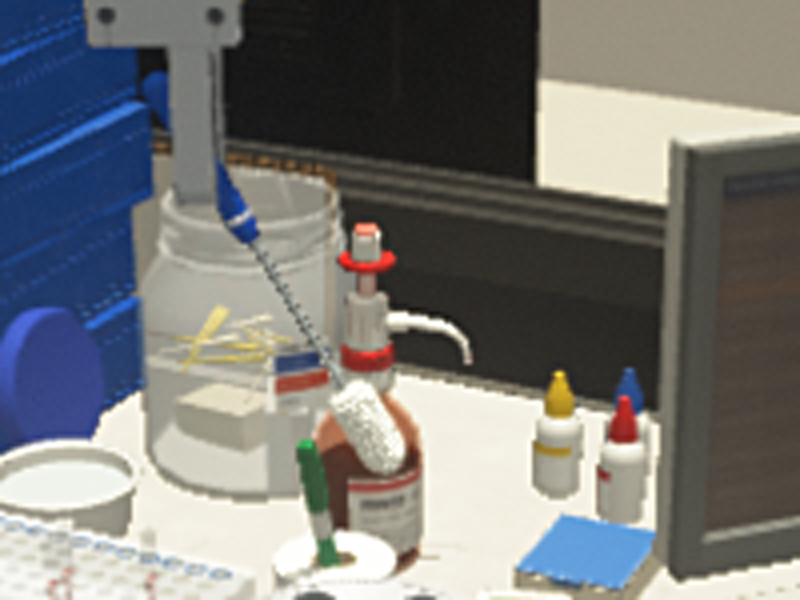

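```bash
python3 - <<'E'
import pickle
from lean import *
np.set_printoptions(precision=1,suppress=True)
st,s=pickle.load(open('s14.pkl','rb'))
f=lambda x,y:(240+x/4-.4,80+y/4-.4)
rep(s,[f(244,238),f(340,387),f(390,469)],st)
g=st['eef_pos']+[0,0,18.8]; M=R.from_rotvec(st['ee_rot']).as_matrix()
for L in (0,50,140):
    P=g+(L-182)*(np.array([0,0,.866])-.5*M[:,2]); print(L,P,(proj(s,P)[0]-[240,80]+.4)*4)
E
python3 go.py 95 350 -334 345
```

```text
pt [532.9  64.4 324.1] tool z,up from grasp 21.09833322856649 -39.203250403208415 dist 44.53015691582812
pt [549.9  22.3 247. ] tool z,up from grasp 66.43187498041667 -116.25067336139949 dist 133.92467254277366
pt [559.   -0.5 203.1] tool z,up from grasp 90.90179883749883 -160.16711889026362 dist 184.20773271529472
lean 29.987544810440262 len 139.69241373060152
0 [558.8  -0.6 205.7] [389.9 464.5]
50 [549.5  22.7 249. ] [338.9 383.4]
140 [532.8  64.5 326.9] [243.5 232.5]
clock 19.77 pos [524.6  83.8 343.3] yaz 21.8 q [ 0.2  0.2 -0.5  1.6  0.1  1.4  0.1] F [-0.7  0.1 -1.7] w 13.1 tilt [-0. -0. -1.]
[350.0, -334.0, 345.0] -> [  -1.5 -317.   323.3] yaw -1.278 dist 452.8
```

{"op": "step_arm", "data": {
  "targets": [
    [[0,-116,105,-0.4],[0,-116,105,-0.4],[0,-116,105,-0.4],[0,-116,105,-0.4],[0,-232,210,-0.85],[0,-232,210,-0.85],[0,-232,210,-0.85],[0,-232,210,-0.85],[0,-348,315,-1.278],[0,-348,315,-1.278],[0,-348,315,-1.278],[0,-348,315,-1.278],[0,-348,315,-1.278],[0,-348,315,-1.278],[0,-348,315,-1.278],[0,-348,315,-1.278],[0,-348,315,-1.278]]
  ]
}}

```text
clock: 21.18
eef_pos: [318.6, -336.8, 342.9]
ee_rot: [-0.068, 1.571, 0.07]
contact_force: [1.5, 0.9, -0.1]
gripper_width: 13.8
```

```bash
python3 go.py 95 318.7 -338.2 343.6 345 -335.5 216 347.8 -335.2 196.3
python3 - <<'E'
from plant import arm
from h import *
import pickle
st=arm.read_state();s=arm.snapshot('scene'); crop(s,400,180,600,380,3,'c15.png'); pickle.dump((st,s),open('s15.pkl','wb'))
g=st['eef_pos']+[0,0,18.8]; M=R.from_rotvec(st['ee_rot']).as_matrix()
print('tip est',g-183*(np.array([0,0,.866])-.5*M[:,2]))
E
```

```text
clock 21.18 pos [ 318.6 -336.8  342.9] yaz 95.0 q [ 0.8  0.  -0.1  1.8  0.   1.3  2.4] F [ 1.5  0.9 -0.1] w 13.8 tilt [-0.  0. -1.]
[318.7, -338.2, 343.6] -> [-0.7 -1.4  0. ] yaw 0.0 dist 1.5
[345.0, -335.5, 216.0] -> [126.8  -1.1  26.6] yaw 0.0 dist 129.6
[347.8, -335.2, 196.3] -> [146.5  -1.1  29.4] yaw 0.0 dist 149.5
tip est [ 409.72864817 -328.85620657  203.10199386]
```

View pics/c15.png

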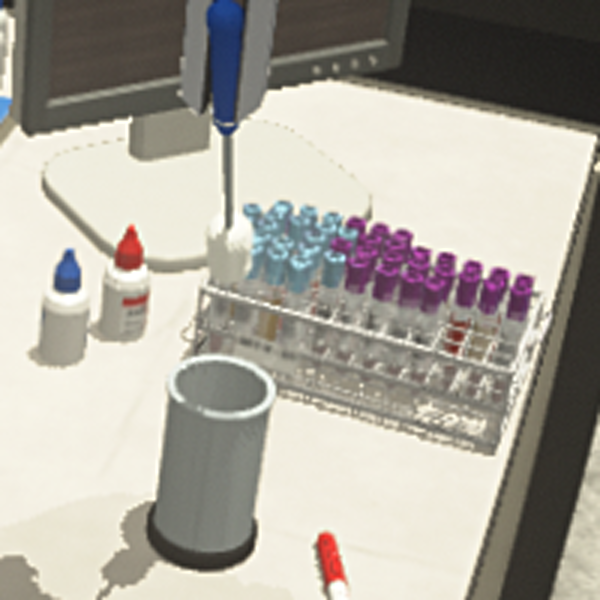

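{"op": "step_arm", "data": {
  "targets": [
    [[0,-1,20,0],[10,-1,37,0],[40,-1,37,0],[60,-1,37,0],[80,-1,37,0],[95,-1,37,0],[110,-1,37,0],[125,-1,37,0],[137,-1,37,0],[147,-1,36,0],[147,-1,36,0],[147,-1,36,0]]
  ]
}}

```text
clock: 22.23
eef_pos: [354.5, -335.0, 196.8]
ee_rot: [-0.069, 1.57, 0.069]
contact_force: [-0.1, 0.3, -0.5]
gripper_width: 13.1
```

```bash
python3 go.py 95 382 -332.3 161
python3 - <<'E'
from plant import arm
from h import *
s=arm.snapshot('scene'); crop(s,400,180,600,380,3,'c16.png')
E
```

```text
clock 22.23 pos [ 354.5 -335.   196.8] yaz 95.0 q [ 0.8  0.2 -0.1  1.9  0.   1.   2.3] F [-0.1  0.3 -0.5] w 13.1 tilt [-0.  0. -1.]
[382.0, -332.3, 161.0] -> [35.7  0.2 27.6] yaw 0.001 dist 45.2
```

View pics/c16.png

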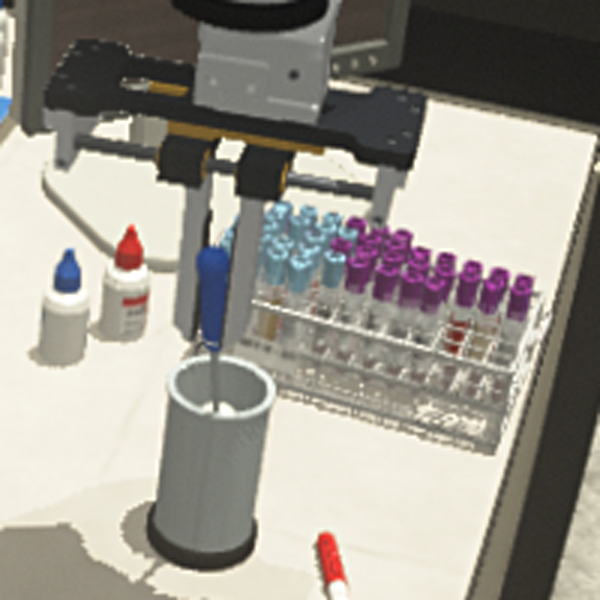

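Head is inside the pot with no contact force. Lower to the resting pose with a light grip.

{"op": "step_arm", "data": {
  "targets": [
    [[6,0,3,0],[12,0,6,0],[18,0,10,0],[24,0,15,0],[29,0,20,0],[33,0,24,0],[35,0,27,0],[35,0,27,0],[35,0,27,0]]
  ],
  "newtons": 12
}}

```text
clock: 23.03
eef_pos: [381.4, -333.0, 161.6]
ee_rot: [-0.068, 1.57, 0.069]
contact_force: [0.2, -0.2, -0.6]
gripper_width: 14.1
```

```bash
python3 go.py 95 382 -332.3 161
python3 - <<'E'
from plant import arm
from h import *
s=arm.snapshot('scene'); crop(s,400,180,600,380,3,'c17.png')
E
```

```text
clock 23.03 pos [ 381.4 -333.   161.6] yaz 95.0 q [ 0.7  0.3 -0.1  1.9  0.   0.9  2.3] F [ 0.2 -0.2 -0.6] w 14.1 tilt [-0.  0. -1.]
[382.0, -332.3, 161.0] -> [0.6 0.7 0.7] yaw 0.0 dist 1.2
```

View pics/c17.png

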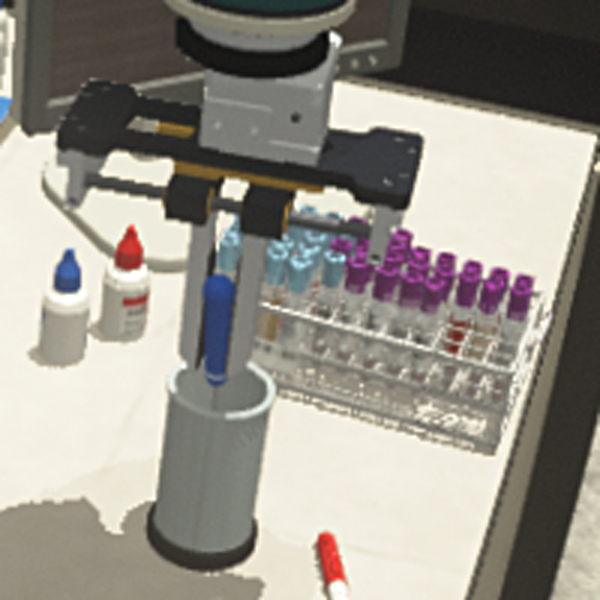

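Brush is back at its original grip pose. Release, settle, then retreat straight up.

{"op": "step_arm", "data": {
  "targets": [
    [[0,0,0,0],[0,0,0,0],[0,0,0,0],[0,0,0,0],[0,0,0,0],[0,0,0,0],[0,0,0,0],[0,0,0,0]]
  ],
  "claw": 0.5
}}

```text
clock: 23.75
eef_pos: [381.3, -333.1, 161.7]
ee_rot: [-0.068, 1.57, 0.069]
contact_force: [-0.8, 0.4, 0.3]
gripper_width: 46.9
```

{"op": "step_arm", "data": {
  "targets": [
    [[-20,0,0,0],[-50,0,0,0],[-90,0,0,0],[-130,0,0,0],[-170,0,0,0],[-200,0,0,0],[-220,0,0,0],[-220,0,0,0],[-220,0,0,0],[-220,0,0,0]]
  ]
}}

```text
clock: 24.58
eef_pos: [381.0, -333.0, 380.8]
ee_rot: [-0.068, 1.571, 0.069]
contact_force: [-0.5, 0.2, 0.3]
gripper_width: 47.1
```

```bash
python3 go.py 95 382 -332.3 161
python3 - <<'E'
from plant import arm
from h import *
s=arm.snapshot('scene'); cv2.imwrite('pics/c18.png',s['image'][:,:,::-1]); t=arm.snapshot('top');crop(t,150,150,310,330,3.3,'t18.png')
w=arm.snapshot('wrist'); cv2.imwrite('pics/w18.png',w['image'][:,:,::-1])
E
```

```text
clock 24.58 pos [ 381.  -333.   380.8] yaz 95.0 q [ 0.8  0.1 -0.1  1.6  0.   1.4  2.3] F [-0.5  0.2  0.3] w 47.1 tilt [-0.  0. -1.]
[382.0, -332.3, 161.0] -> [219.8   0.4   1.2] yaw -0.0 dist 219.8
```

View pics/c18.png

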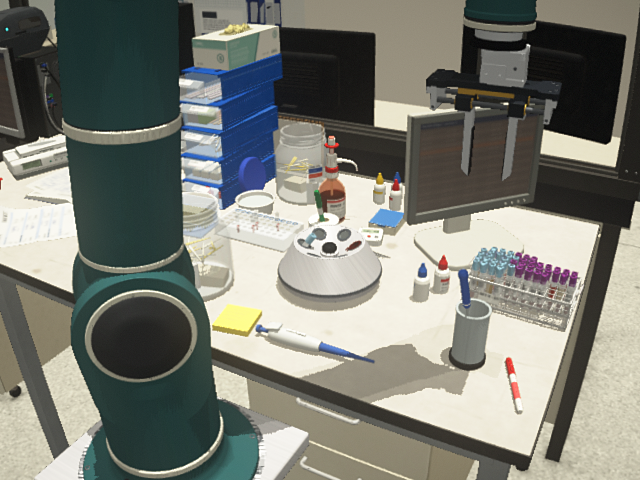

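View pics/w18.png

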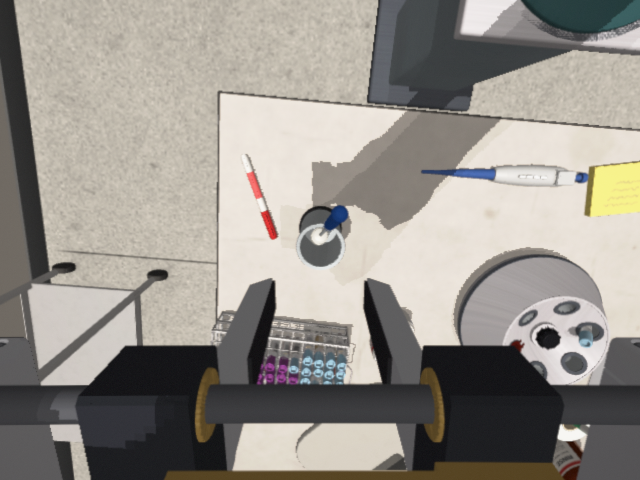

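View pics/t18.png

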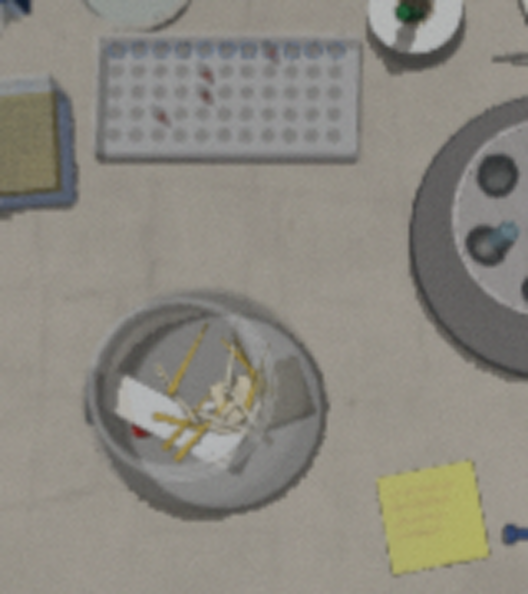

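{"op": "step_arm", "data": {
  "targets": [
    [[0,0,0,0],[0,0,0,0],[0,0,0,0],[0,0,0,0],[0,0,0,0],[0,0,0,0],[0,0,0,0],[0,0,0,0],[0,0,0,0],[0,0,0,0],[0,0,0,0],[0,0,0,0]]
  ]
}}

```text
clock: 25.73
eef_pos: [381.3, -333.1, 381.7]
ee_rot: [-0.068, 1.57, 0.069]
contact_force: [-0.4, -0.3, -0.3]
gripper_width: 47.0
```

Run:
```python
from plant import arm
from h import *
w=arm.snapshot('wrist'); a=w['image'][170:290,240:440,::-1]; s=arm.snapshot('scene')['image'][250:370,400:600,::-1]
cv2.imwrite('pics/m19.png',cv2.resize(np.hstack([a,s]),None,fx=2,fy=2,interpolation=cv2.INTER_CUBIC))
```

```text
(no output)
```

View pics/m19.png

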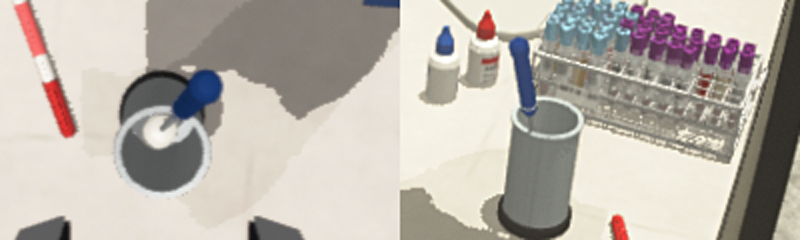

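{"op": "step_arm", "data": {
  "targets": [
    [[0,0,0,0],[0,0,0,0],[0,0,0,0],[0,0,0,0],[0,0,0,0],[0,0,0,0],[0,0,0,0],[0,0,0,0],[0,0,0,0],[0,0,0,0],[0,0,0,0],[0,0,0,0],[0,0,0,0],[0,0,0,0],[0,0,0,0],[0,0,0,0],[0,0,0,0],[0,0,0,0],[0,0,0,0],[0,0,0,0]]
  ]
}}

```text
clock: 27.5
eef_pos: [381.3, -333.1, 381.7]
ee_rot: [-0.068, 1.57, 0.069]
contact_force: [0.3, -0.2, -0.1]
gripper_width: 46.8
```

Run:
```python
from plant import arm
from h import *
w=arm.snapshot('wrist'); a=w['image'][170:290,240:440,::-1]; s=arm.snapshot('scene')['image'][250:370,400:600,::-1]
cv2.imwrite('pics/m20.png',cv2.resize(np.hstack([a,s]),None,fx=2,fy=2,interpolation=cv2.INTER_CUBIC))
```

```text
(no output)
```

View pics/m20.png

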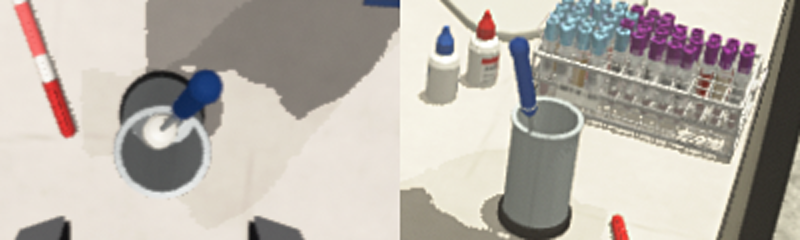

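The brush is at rest: the knob is at (205,86) in both pictures.

```bash
python3 -c "
from plant import arm
print(arm.close_job())"
```

```text
the job is handed in; nothing more can be done
None
```

I did the job in the order asked and handed it in at about 27.6 s; the hand-in reports no verdict.

- **Leaked tube:** I took the red-capped tube out of the rotor and dropped it into the clear waste jar. The top camera still showed its red cap inside the jar at the end.
- **Scrubbing:** I scrubbed the stained cup with three strokes. The arm felt the cup floor each time, with an axial force of about 34, 20 and 19 N. The brush slipped 1–2 mm in the grip during the strokes. After strokes 1 and 2, pictures showed the brush tip back at the mouth. After stroke 3 I drew the brush right out.
- **Brush:** It stands head-down in its steel pot again. After I let go it rolled a little round the rim, so it leans a different way than at the start. Two later pictures, 1.8 s apart, showed it at rest.
- **Everything else:** The blue-capped tube is still in the rotor. The dropper bottles and jars are upright, and the gripper is clear above the pot.

None of the final checks failed or disagreed.

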